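# Fold up the splash screen after the science show

### The job

The show is over: fold up the three-panel splash screen. First fold the end panel flat against the middle panel while the middle panel still stands open, then fold the two together flat against the fixed panel, and last swing the catch fully across the top of the folded panels. Leave everything standing around the screen where it is.

Things in the scene. Friction and masses are not known exactly. Their poses are not given: they have to be found in the camera images.
- screen: Fixed panel (cannot move) on a dark steel foot 10 mm high behind it. White board, aluminium edging, 10 mm thick, top edge 123 mm above the table. Origin: on the table, on the vertical axis of the hinge to the middle panel. z up; the panel runs along +y, 6 to 172 mm, mid-plane at x = +14 mm; its inner face looks to -x (about to the robot). Folded, end panel lies at x = 0, middle panel at -14 mm.
- mid (a joint): Middle panel (white, 148 mm long, 10 mm thick, top at 123 mm): angle. 0: in line with the fixed panel, along the screen's -y; grows clockwise from above, swinging to the screen's -x (robot's side) and round; pi: parallel to the fixed panel, at a firm stop. Points along (-sin mid, -cos mid) of the screen. Stiff hinge, stays as left, about 2.5 N at its knob. The end panel must go in between.
- end (a joint): End panel (white, 106 mm long, 10 mm thick, top at 123 mm): angle to the middle panel. 0: in line with it, outwards; grows clockwise from above, to the inner side; pi: flat on the middle panel's inner side, at a firm stop. Points along (-sin(mid+end), -cos(mid+end)) of the screen. Light hinge, stays as left, about 0.5 N at its knob. Shut out by the fixed panel if not folded first.
- catch (a joint): Steel swing catch on the fixed panel's free end: angle. 0: points along the screen's +y, beyond the panel; grows counter-clockwise from above; pi/2: points to -x, across the folded panels, at a firm stop; turns back to -0.6. Its lip hangs to 108 mm above the table, passes 6 mm outside the folded middle panel and strikes it if that is not fully home. Stays as left; about 1.5 N at its knob.
- mid_hinge (a point): Point on the vertical hinge axis between fixed and middle panel, 123 mm above the table (straight above the screen's origin); axes those of the screen.
- end_hinge (a point): Point on the vertical hinge axis between middle and end panel, 123 mm above the table, at the free end of the middle panel, 160 mm from mid_hinge along the panel; it moves with the middle panel.
- catch_pivot (a point): Point on the vertical pivot axis of the catch, 132 mm above the table, on top of the fixed panel, 150 mm along it from the mid hinge.
- mid_knob (a point): Grip point of the round steel knob on the top edge of the middle panel, 140 mm above the table, about 100 mm from mid_hinge. All three knobs are upright cylinders of 16 mm diameter and 34 mm height; the two panel knobs stand from 123 to 157 mm above the table.
- end_knob (a point): Grip point of the like knob on the top edge of the end panel, near its free end, 140 mm above the table, about 100 mm from end_hinge.
- catch_knob (a point): Grip point of the like knob on the outer end of the catch, 149 mm above the table, 42 mm from catch_pivot; it stands from 132 to 166 mm.
- cup: Bystander: white foam cup, 90 mm high, 74 mm across the rim, mouth up, on the robot's side of the screen; it stands where the end panel would sweep if it were swung round unfolded. Origin: centre of its underside.
- upturned_cup: Bystander: white foam cup standing mouth down, 90 mm high, 78 mm across its rim, beyond the fixed panel's free end. Origin: centre of its underside.
- jar: Bystander: glass jar with black cap, 100 mm high, 70 mm across, behind the screen. Origin: centre of its underside.
- low_jar: Bystander: glass jar with black cap, 85 mm high, 64 mm across, behind the screen. Origin: centre of its underside.
- soap: Bystander: green bottle, 170 mm high, 60 mm across, behind the screen. Origin: centre of its underside.
- hammer: Bystander: hammer lying at the near right, 260 mm long, 26 mm high, wooden handle, steel head at its +x end. Origin: middle of its length, on the table.

How it is judged (in metres and radians):
On the way, in this order (a step that is already met when the one before it is completed fails the run):
1. the end panel is folded flat against the middle panel while the middle panel still stands open (value of joint end above 3 rad and value of joint mid below 1.57 rad), for 0.1 s.
2. both panels are folded flat against the fixed panel (value of joint each of end, mid above 3.05 rad and value of joint catch below 0.8 rad), for 0.1 s.
3. the catch is swung fully across the folded panels (value of joint each of end, mid above 3.05 rad and value of joint catch above 1.42 rad), for 0.1 s.
At the end, for the whole second after the job is handed in: End panel and middle panel both folded flat (within 0.09 rad of their stops), the catch swung across them (within 0.15 rad of its stop), all at rest (all of step 3 and velocity of joint mid between -0.05 and 0.05 rad/s and velocity of joint catch between -0.05 and 0.05 rad/s); the robot touches nothing.
It fails at once if the middle panel is folded in before the end panel is folded (value of joint mid above 1.8 rad and value of joint end below 2.4 rad).
It fails at once if a thing standing around the screen is shifted by more than 30 mm (distance of any of cup, upturned_cup, jar, low_jar, soap, hammer from where it was at the start of the episode above 0.03 m).
It fails at once if a cup, jar or bottle is tipped over (angle between any of cup, upturned_cup, jar, low_jar, soap's own z axis and vertical above 0.4 rad).
It also fails if it takes over 72 s, if anything falls off the work surface, if the arm or the gripper's body presses on something with over 40 N, if the wrist force passes 120 N, or if a joint passes its speed limit or range.

### The arm

A 6-joint arm with a two-finger parallel gripper is mounted at the origin on the work surface. World frame = base frame: x ahead of the robot, y to its left, z up, the work surface at z = 0. Lengths are in mm, angles in degrees, forces in N, time in s.
With the tool pointing down it reaches from about 300 to 850 mm from the base axis. Payload 4.2 kg.
Tool frame: the origin (TCP) lies on the centre line of the jaws, within the pads' length; the fingertips stand env.nose_length ahead of it and the grasp point (between the pads) lies 2 mm behind it (env.nose_length is the distance from the TCP to the fingertips, in mm); z points along the fingers, y is the direction in which the jaws open and shut (so a half turn about z gives the same grasp; the last joint's range is limited). The gripper opens to 91 mm and grips with 3 to 60 N. Pads are 32 mm wide; open, the fingers measure 118 mm over their backs; the gripper's body (76 mm by 178 mm) begins 60 mm behind the grasp point.
Start: joints at [-65.833, 18.312, 89.639, -0, 72.044, -1.146], TCP at [245.856, -519.804, 230.976] pointing down, gripper open.
Joint ranges: [-177.97, 177.97], [-48.28, 115.42], [12.27, 149.76], [-77.06, 257.06], [2.81, 150.46], [-146.56, 146.56]. Speed limits (degrees/s): [147.25, 147.25, 180, 180, 180, 180].

### API

Orientations are given as [roll, pitch, yaw] about the fixed x, y, z axes, in that order (R = Rz(yaw) Ry(pitch) Rx(roll)).
In Python, from workcell import env gives the robot as it stands. The module is installed in compiled form; this text tells all that it offers.
- The arm moves only by the tool jog_arm, never from a script. Its argument "deltas" is a list that holds one entry, the list of rows, each a list of 5 numbers: the shift along the tool's x, y, z in m, then the turn about the tool's z in degrees, then the finger opening in m, from 0 to 0.0912. A call has 1 to 20 rows; each row is the pose to reach, as a shift and turn from the pose commanded when the call began, along the tool's axes at that moment; what a row does not reach only later rows make up. A row lasts 1/12 s, in which the tool goes at most 41.7 mm and 7.16 degrees, less where a joint would pass 70% of its speed; a pose out of reach is approached as far as the arm can. A call with a gripper value outside its range is refused whole. The fingers move at their own pace and stop on an object; "grip_force" is the grip in N (left out, the last holds). Time passes only in rows, so rows that repeat a pose let the fingers close. It gives the time, the measured TCP pose, the force and the opening at its end, in the units of the state.
- env.state(): the state, without advancing time (a new reading comes with each control period).
- env.grab_frame(name): name is "side" or "top"; returns the picture (384x512x3 uint8, red, green, blue); there is no depth.
- env.camera_params(name): a dict with "fx", "fy", "cx", "cy" (pixels), "k1" (the pictures are not rectified: a ray, as slopes to the right and down, at radius r is drawn at 1 + k1 r^2 times it, then the intrinsics apply), "xyz" and "orientation" of the camera in the world. Camera axes: x right, y down, z forward; pixel columns grow to the right and rows downward; lengths in mm; the calibration is good to about 2 mm. A picture is of the moment at which its call begins. camera_params takes no time and is no camera call.
- env.job_done(): hands the job in, once; it reports no verdict.
Trained networks look in the newest picture that a camera, given by its name, has taken for a name from the list of things; names that differ only in an ending like _2 or _b are one class to them, and where a whole thing is asked for, a point or a joint stands for the part that bears it (a point fixed in the world has none). Each returns a list of dicts, best first, with "conf" (0 to 1); they miss things now and then, are a little off and sometimes report something else, mostly with a low value. They report only what shows in the picture. A call takes as long as a camera call.
- env.look_for(camera, label): "xyz" ([x, y, z] in mm, in world coordinates, good to about 4 mm: the middle of the surface that is visible of it).
The state is a dict: "time_s": time; "qpos": joint angles; "qvel": joint speeds; "effort": joint torques, N m; "ee_pos": TCP position; "ee_rot": TCP orientation; "force": force on the tool from outside, world axes, zero at the start; "torque": the same for the moment, N m; "gripper_width": finger opening in mm.
Only numpy, scipy, OpenCV 4.12 (cv2) and the standard library are available. Lean on these libraries where they do the work, as an engineer would, in place of code of your own. Each camera call takes 0.05 s, during which the arm holds its last target.

## Working session

There is one attempt and no reset: what is moved stays moved. The work goes in short steps, Python scripts to look and compute and a tool call to move; the robot and the scene stay as the last step left them, time stands still between calls to the robot, and variables do not carry over. Pictures are saved under pics/ and viewed, and the job is handed in when it is done.

Besides the shell and the picture viewer there is one more tool, called after "Call:" as name(argument=value, ...), one argument or row to a line, values as JSON. jog_arm: Moves the arm, as the interface text tells. Its arguments: {"type":"object","properties":{"deltas":{"type":"array"},"grip_force":{"type":"number"}},"required":["deltas"]}

```bash
mkdir -p pics
cat > h.py <<'E'
from workcell import env
import numpy as np, cv2
from scipy.spatial.transform import Rotation as R
def save(cam,name):
    im=env.grab_frame(cam); cv2.imwrite('pics/'+name,im[:,:,::-1]); return im
E
python3 - <<'E'
from h import *
print(env.state(), env.nose_length)
for c in ('side','top'):
    print(env.camera_params(c)); save(c,c+'0.png')
names="mid_hinge end_hinge catch_pivot mid_knob end_knob catch_knob cup upturned_cup jar low_jar soap hammer screen mid end catch".split()
for n in names:
    for c in ('side','top'):
        print(n,c,[(np.round(d['xyz']).tolist(),round(d['conf'],2)) for d in env.look_for(c,n)[:3]])
E
```

```text
{'time_s': 0.0, 'qpos': array([-6.58316971e+01,  1.83512338e+01,  8.97036709e+01,  6.37125678e-04,
        7.20438191e+01, -1.14677763e+00]), 'qvel': array([-0.03961627,  0.01004348, -0.02139051,  0.10861062,  0.02404268,
       -0.04323504]), 'effort': array([-6.20530955e-04, -4.12460768e+01, -2.31968415e+01,  7.24689220e-02,
        4.55291674e-02, -1.39771223e-04]), 'ee_pos': array([ 245.6775529 , -519.3703151 ,  230.14286717]), 'ee_rot': array([-1.79901308e+02, -2.58146140e-03,  2.53148813e+01]), 'force': array([ 0.71400625,  0.09937904, -0.2932374 ]), 'torque': array([-0.06137599,  0.02493868, -0.0375561 ]), 'gripper_width': 91.4419246433036} 17.0
{'fx': 390.1750977917211, 'fy': 390.1750977917211, 'cx': 257.14516739589743, 'cy': 186.86113648229735, 'k1': -0.034558117722678874, 'xyz': array([243.6689924 , 651.16982303, 704.23368944]), 'orientation': array([-126.88189931,   -0.77251236, -157.57255459])}
{'fx': 438.6057603452874, 'fy': 438.6057603452874, 'cx': 247.74630943917597, 'cy': 195.76385011571898, 'k1': -0.03203392207559167, 'xyz': array([ 393.00053119,  -57.60361962, 1208.
[... 1018 characters left out ...]
)]
low_jar top [([735.0, -198.0, 85.0], 0.81)]
soap side [([747.0, -62.0, 95.0], 0.91), ([652.0, -90.0, 75.0], 0.52)]
soap top [([744.0, -78.0, 112.0], 0.61), ([624.0, -183.0, 97.0], 0.49), ([313.0, -399.0, 22.0], 0.21)]
hammer side [([319.0, -396.0, 19.0], 0.82)]
hammer top [([314.0, -399.0, 21.0], 0.72)]
screen side [([654.0, -89.0, 74.0], 0.76), ([617.0, -196.0, 74.0], 0.45), ([747.0, -64.0, 93.0], 0.24)]
screen top [([660.0, -64.0, 88.0], 0.93)]
mid side [([614.0, -197.0, 71.0], 0.6)]
mid top [([622.0, -185.0, 93.0], 0.75)]
end side []
end top [([653.0, -64.0, 87.0], 0.69), ([567.0, -246.0, 98.0], 0.56)]
catch side [([661.0, 142.0, 134.0], 0.74)]
catch top [([665.0, 125.0, 134.0], 0.51)]
```

View pics/side0.png

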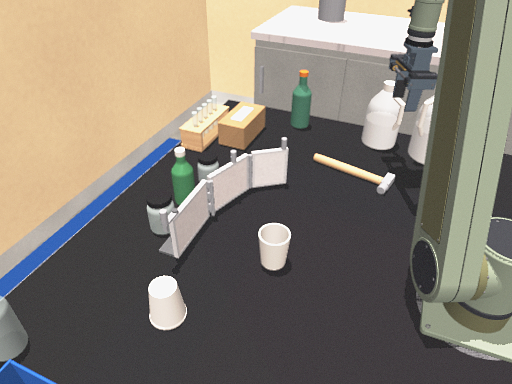

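View pics/top0.png

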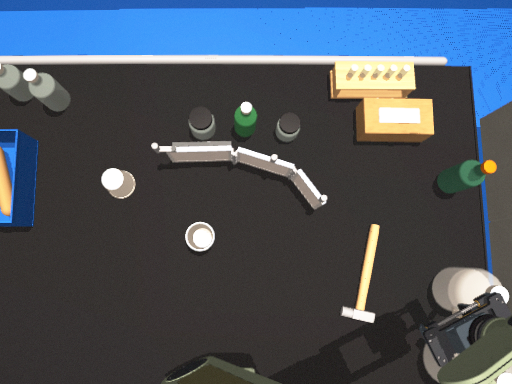

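Run:
```python
import cv2
a=cv2.imread('pics/top0.png'); cv2.imwrite('pics/top0z.png',cv2.resize(a[40:190,150:400],None,fx=3.2,fy=3.2,interpolation=cv2.INTER_CUBIC)) 
a=cv2.imread('pics/side0.png'); cv2.imwrite('pics/side0z.png',cv2.resize(a[90:290,50:320],None,fx=2.9,fy=2.9,interpolation=cv2.INTER_CUBIC))
```

```text
(no output)
```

View pics/top0z.png

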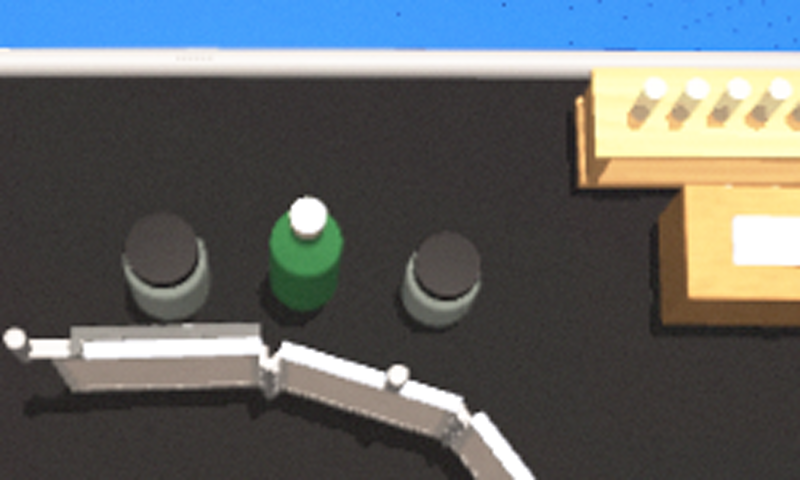

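View pics/side0z.png

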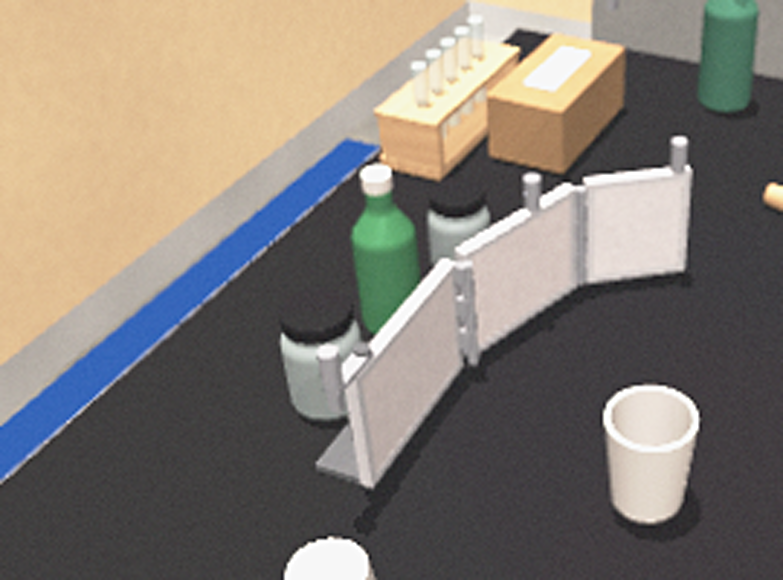

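```bash
cat >> h.py <<'E'
def proj(cam,P,p=None):
    p=p or env.camera_params(cam)
    Rm=R.from_euler('xyz',p['orientation'],degrees=True).as_matrix()
    c=(np.atleast_2d(P)-p['xyz'])@Rm
    s=c[:,:2]/c[:,2:]; r2=(s**2).sum(1,keepdims=True)
    s=s*(1+p['k1']*r2)
    return np.c_[p['fx']*s[:,0]+p['cx'],p['fy']*s[:,1]+p['cy']]
def model(q):
    # q: x,y,yaw,mid,end,catch -> dict of world pts
    x,y,yaw,m,e,c=q[:6]; lm,le=(q[6],q[7]) if len(q)>7 else (100,100)
    d=lambda a:np.array([-np.sin(a),-np.cos(a)]); n=lambda a:np.array([np.cos(a),-np.sin(a)]) # outer side; a=0 -> +x
    O=np.zeros(2); E=160*d(m)+7*n(m); 
    F=lambda s:np.array([14,s])
    M=lambda s,o=14:s*d(m)+o*n(m)
    N=lambda s,o=7:E+s*d(m+e)+o*n(m+e)
    P={'mid_hinge':(O,123),'end_hinge':(E,123),'mid_knob':(M(lm),157),'end_knob':(N(le),157),
       'catch_pivot':(F(150),132),'catch_knob':(F(150)+42*np.array([-np.sin(c),np.cos(c)]),166)}
    for k,s in (('a',6),('b',172)):
        for o in (9,19):
            for z in (0,123): P[f'F{k}{o}{z}']=(np.array([o,s]),z)
    for k,s in (('a',6),('b',154)):
        for o in (9,19):
            for z in (3,123): P[f'M{k}{o}{z}']=(M(s,o),z)
    for k,s in (('a',6),('b',112)):
        for o in (2,12):
            for z in (3,123): P[f'N{k}{o}{z}']=(N(s,o),z)
    Rz=np.array([[np.cos(yaw),-np.sin(yaw)],[np.sin(yaw),np.cos(yaw)]])
    return {k:np.r_[Rz@v[0]+[x,y],v[1]] for k,v in P.items()}
def overlay(cam,im,q,name,box,f):
    im=im[:,:,::-1].copy(); x0,y0,x1,y1=box
    big=cv2.resize(im[y0:y1,x0:x1],None,fx=f,fy=f,interpolation=cv2.INTER_CUBIC)
    for k,v in model(q).items():
        u=proj(cam,v)[0]; u=((u+.5-[x0,y0])*f-.5).round().astype(int)
        col={'F':(0,0,255),'M':(0,255,0),'N':(255,100,0)}.get(k[0],(255,0,255))
        cv2.circle(big,tuple(int(t) for t in u),2,col,-1)
    cv2.imwrite('pics/'+name,big)
E
cat > fit.py <<'E'
from h import *
from scipy.optimize import least_squares
obs=[('top','catch_knob',154.4,145.6),('top','mid_knob',274.1,155.8),('top','end_knob',323.5,198),
('side','end_knob',284.1,139),('side','mid_knob',233.4,151.4),('side','catch_knob',162.8,211.0),]
cp={c:env.camera_params(c) for c in('top','side')}
def res(q):
    m=model(q); r=[]
    for c,k,u,v in obs: r+=list(proj(c,m[k],cp[c])[0]-[u,v])
    r+=[(q[6]-100)/4,(q[7]-100)/4]
    d=lambda k,z,x: r.extend((m[k][:2]-np.array(x))/8)
    return r
s=least_squares(res,[650,25-50,0,.35,.5,0,100,100])
q=s.x; print(np.round(q,3),np.round(s.fun,1)); np.save('q.npy',q)
m=model(q)
for k in ('mid_hinge','end_hinge','mid_knob','end_knob','catch_pivot','catch_knob'): print(k,m[k].round(1))
for c,box in(('top',(140,110,350,220)),('side',(120,120,320,270))):
    im=cv2.imread(f'pics/{c}0.png')[:,:,::-1]
    overlay(c,im,q,f'ov_{c}0.png',box,3.8)
E
python3 fit.py
```

```text
[ 6.55581e+02 -5.17580e+01  5.80000e-02  3.87000e-01  6.21000e-01
 -9.30000e-02  1.00382e+02  1.00578e+02] [-0.7 -0.1 -0.5  0.6 -0.7 -0.1  0.3 -1.3 -0.3 -1.3  0.4 -0.9  0.1  0.1]
mid_hinge [655.6 -51.8 123. ]
end_hinge [ 610.5 -205.4  123. ]
mid_knob [ 636.4 -151.3  157. ]
end_knob [ 532.7 -269.6  157. ]
catch_pivot [660.9  98.8 132. ]
catch_knob [662.4 140.8 166. ]
```

View pics/ov_top0.png

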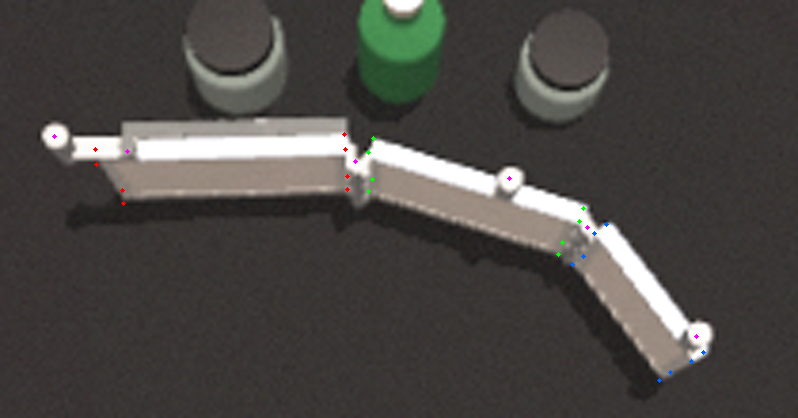

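View pics/ov_side0.png

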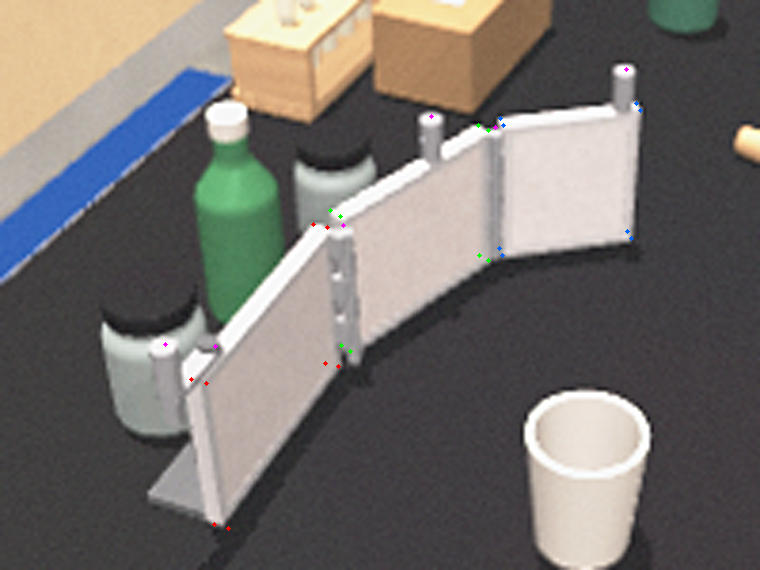

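Call:
jog_arm(
  deltas=[
    [[0.366, -0.104, 0.02, -45.7, 0.06], [0.366, -0.104, 0.02, -45.7, 0.06], [0.366, -0.104, 0.02, -45.7, 0.06], [0.366, -0.104, 0.02, -45.7, 0.06], [0.366, -0.104, 0.02, -45.7, 0.06], [0.366, -0.104, 0.02, -45.7, 0.06], [0.366, -0.104, 0.02, -45.7, 0.06], [0.366, -0.104, 0.02, -45.7, 0.06], [0.366, -0.104, 0.02, -45.7, 0.06], [0.366, -0.104, 0.02, -45.7, 0.06], [0.366, -0.104, 0.02, -45.7, 0.06], [0.366, -0.104, 0.02, -45.7, 0.06], [0.366, -0.104, 0.02, -45.7, 0.06], [0.366, -0.104, 0.02, -45.7, 0.06], [0.366, -0.104, 0.02, -45.7, 0.06], [0.366, -0.104, 0.02, -45.7, 0.06]],
  ],
  grip_force=12,
)

```text
time_s: 3.03
ee_pos: [531.5, -270.2, 211.2]
ee_rot: [180.0, 0.0, 70.9]
force: [0.5, -0.8, -0.6]
gripper_width: 60.1
```

Run:
```python
from h import *
s=env.state(); print(s['time_s'],s['ee_pos'],s['ee_rot'],s['qpos'].round(1),s['gripper_width'])
q=np.load('q.npy')
for c,box in(('top',(240,110,440,260)),('side',(180,60,380,210))):
    im=env.grab_frame(c); overlay(c,im,q,f'ov_{c}1.png',box,3.8)
```

```text
3.0333 [ 531.52777386 -270.24009377  211.18896695] [1.79982814e+02 1.06921811e-02 7.09128338e+01] [-28.1  20.9  88.6  -0.   70.4  -9. ] 60.14805815558714
```

View pics/ov_side1.png

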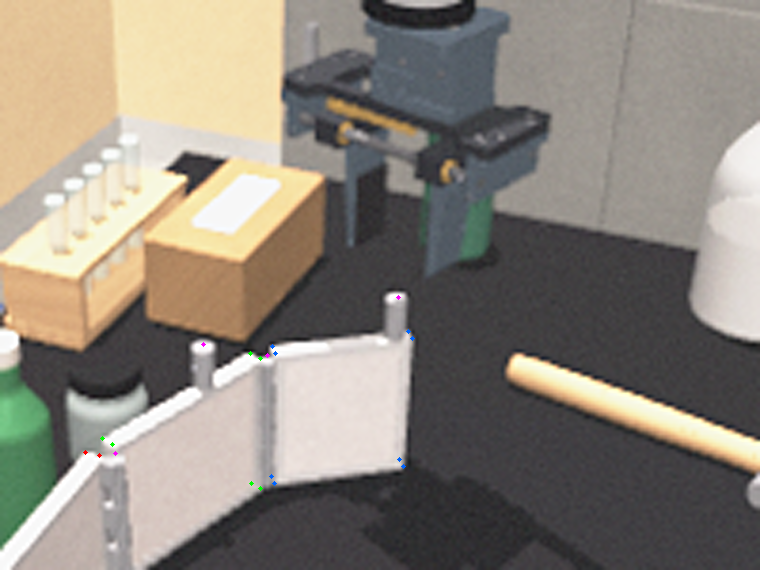

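View pics/ov_top1.png

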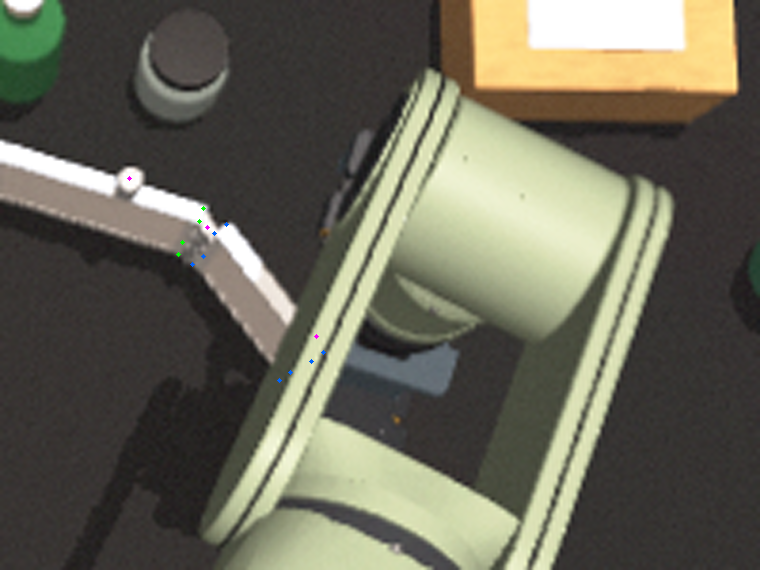

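The side view shows the fingers straddling the end knob (midpoint about column 400 in the crop, knob at 398,297). I'll descend and close.

Call:
jog_arm(
  deltas=[
    [[0.001, 0, 0.03, 0, 0.06], [0.001, 0, 0.05, 0, 0.06], [0.001, 0, 0.065, 0, 0.06], [0.001, 0, 0.065, 0, 0.06], [0.001, 0, 0.065, 0, 0.01], [0.001, 0, 0.065, 0, 0.01], [0.001, 0, 0.065, 0, 0.01], [0.001, 0, 0.065, 0, 0.01], [0.001, 0, 0.065, 0, 0.01], [0.001, 0, 0.065, 0, 0.01], [0.001, 0, 0.065, 0, 0.01], [0.001, 0, 0.065, 0, 0.01]],
  ],
  grip_force=12,
)

```text
time_s: 4.13
ee_pos: [532.9, -268.4, 146.3]
ee_rot: [179.9, -0.0, 71.0]
force: [-0.1, 0.9, 1.4]
gripper_width: 15.6
```

Run:
```python
from h import *
s=env.state(); print(s['time_s'],s['ee_pos'],s['ee_rot'],s['force'],s['gripper_width'])
q=np.load('q.npy')
for c,box in(('side',(180,60,380,210)),):
    im=env.grab_frame(c); overlay(c,im,q,f'ov_{c}2.png',box,3.8)
```

```text
4.1333 [ 532.9175255  -268.39369496  146.33085669] [ 1.79938757e+02 -5.23409014e-04  7.10124876e+01] [-0.09403788  0.94939671  1.43686473] 15.645224093119966
```

View pics/ov_side2.png

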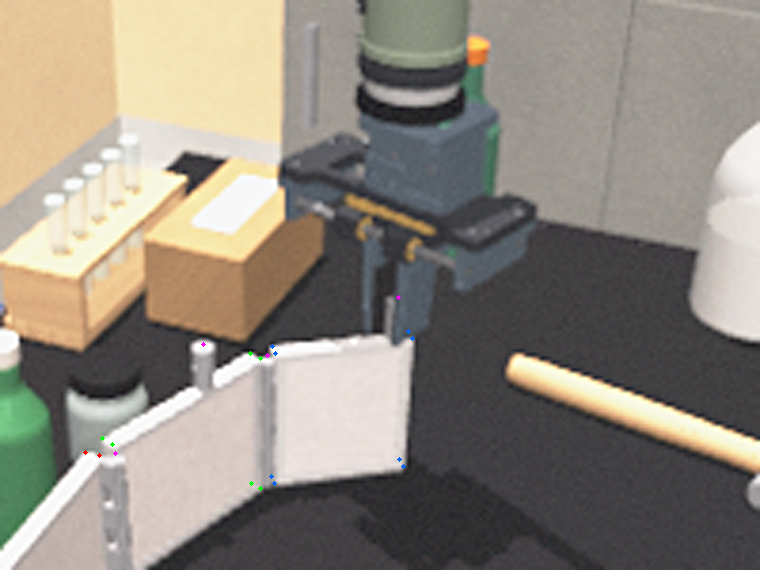

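```bash
cat > arc.py <<'E'
import numpy as np,sys
def arc(h,start,yaw,steps,turn=0,grip=0.01,dr=0):
    # clockwise arc around h from start, steps in deg; rows in tool axes
    t=np.radians(yaw); X=np.array([np.cos(t),np.sin(t)]);Y=np.array([np.sin(t),-np.cos(t)])
    v=np.array(start)-h; out=[]
    for s in steps:
        a=-np.radians(s); p=np.array([[np.cos(a),-np.sin(a)],[np.sin(a),np.cos(a)]])@v-v
        out.append([round(p@X/1000,4),round(p@Y/1000,4),0,round(s*turn,1),grip])
    return out
E
python3 - <<'E'
from arc import *
h=np.array([610.5,-205.4])
print(arc(h,[532.8,-269.0],71,list(np.arange(6,79,6))))
E
```

```text
[[np.float64(0.006), np.float64(-0.0086), 0, np.int64(0), 0.01], [np.float64(0.0128), np.float64(-0.0166), 0, np.int64(0), 0.01], [np.float64(0.0205), np.float64(-0.0238), 0, np.int64(0), 0.01], [np.float64(0.0288), np.float64(-0.0302), 0, np.int64(0), 0.01], [np.float64(0.0378), np.float64(-0.0356), 0, np.int64(0), 0.01], [np.float64(0.0473), np.float64(-0.0401), 0, np.int64(0), 0.01], [np.float64(0.0572), np.float64(-0.0436), 0, np.int64(0), 0.01], [np.float64(0.0675), np.float64(-0.046), 0, np.int64(0), 0.01], [np.float64(0.0779), np.float64(-0.0474), 0, np.int64(0), 0.01], [np.float64(0.0884), np.float64(-0.0476), 0, np.int64(0), 0.01], [np.float64(0.0989), np.float64(-0.0467), 0, np.int64(0), 0.01], [np.float64(0.1092), np.float64(-0.0448), 0, np.int64(0), 0.01], [np.float64(0.1193), np.float64(-0.0418), 0, np.int64(0), 0.01]]
```

Call:
jog_arm(
  deltas=[
    [[0.006, -0.0085, 0, 0, 0.01], [0.013, -0.0165, 0, 0, 0.01], [0.0205, -0.024, 0, 0, 0.01], [0.029, -0.03, 0, 0, 0.01], [0.038, -0.0355, 0, 0, 0.01], [0.047, -0.04, 0, 0, 0.01], [0.057, -0.0435, 0, 0, 0.01], [0.0675, -0.046, 0, 0, 0.01], [0.078, -0.0475, 0, 0, 0.01], [0.0885, -0.0475, 0, 0, 0.01], [0.099, -0.0465, 0, 0, 0.01], [0.109, -0.045, 0, 0, 0.01], [0.1195, -0.042, 0, 0, 0.01], [0.1195, -0.042, 0, 0, 0.01]],
  ],
)

```text
time_s: 5.35
ee_pos: [532.4, -139.0, 146.1]
ee_rot: [-180.0, -0.1, 71.1]
force: [-0.3, 1.1, 5.9]
gripper_width: 15.5
```

Run:
```python
from h import *
s=env.state(); print(s['time_s'],s['ee_pos'],s['ee_rot'],s['force'],s['gripper_width'])
q=np.load('q.npy')
q[4]=.621+np.radians(78)
for c,box in(('side',(120,80,320,230)),):
    im=env.grab_frame(c); overlay(c,im,q,f'ov_{c}3.png',box,3.8)
```

```text
5.35 [ 532.40439839 -139.02405711  146.13217564] [-1.79968007e+02 -9.34645457e-02  7.10970801e+01] [-0.30780815  1.12247142  5.89937867] 15.533196040280696
```

View pics/ov_side3.png

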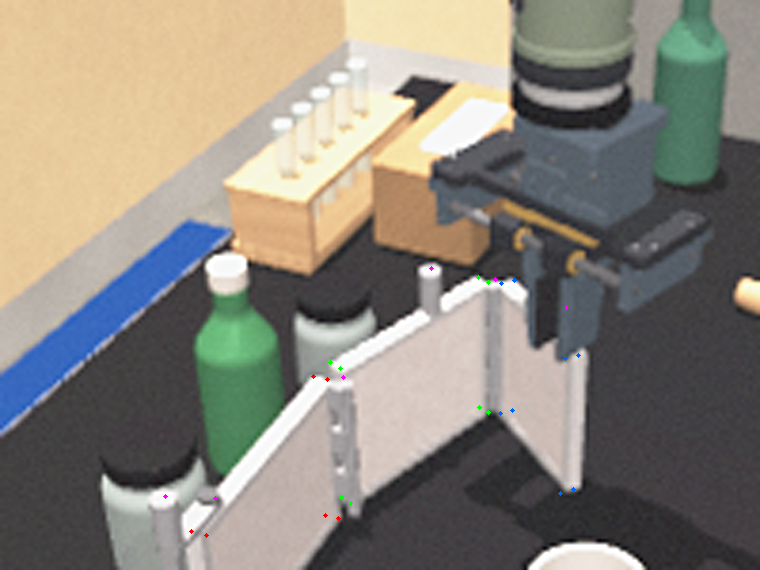

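Run:
```python
from h import *
s=env.state(); print(s['time_s'],s['ee_pos'],s['ee_rot'],s['force'],s['gripper_width'])
from arc import *
h=np.array([610.5,-205.4])
print(*[[float(x) for x in r[:2]] for r in arc(h,[532.1,-141.2],71,list(np.arange(6,61,6))+[64,67,69,71])])
```

```text
5.4 [ 532.15413221 -139.42133819  146.08393441] [-1.79960548e+02 -8.21490580e-02  7.10973187e+01] [-0.63310988  1.43329077  5.36141494] 15.67818245414225
[0.0097, 0.0042] [0.019, 0.0094] [0.0276, 0.0155] [0.0356, 0.0225] [0.0428, 0.0303] [0.0491, 0.0388] [0.0546, 0.0479] [0.059, 0.0576] [0.0624, 0.0676] [0.0647, 0.078] [0.0657, 0.085] [0.066, 0.0903] [0.0661, 0.0938] [0.0661, 0.0974]
```

Call:
jog_arm(
  deltas=[
    [[0.0097, 0.0042, 0, 0, 0.01], [0.019, 0.0094, 0, 0, 0.01], [0.0276, 0.0155, 0, 0, 0.01], [0.0356, 0.0225, 0, 0, 0.01], [0.0428, 0.0303, 0, 0, 0.01], [0.0491, 0.0388, 0, 0, 0.01], [0.0546, 0.048, 0, 0, 0.01], [0.059, 0.0576, 0, 0, 0.01], [0.0624, 0.0676, 0, 0, 0.01], [0.0647, 0.078, 0, 0, 0.01], [0.0657, 0.085, 0, 0, 0.01], [0.0657, 0.085, 0, 0, 0.01], [0.0657, 0.085, 0, 0, 0.01]],
  ],
)

```text
time_s: 6.48
ee_pos: [633.7, -103.5, 146.0]
ee_rot: [-179.8, -0.3, 71.0]
force: [-1.4, 6.0, 5.7]
gripper_width: 15.6
```

Run:
```python
from h import *
s=env.state(); print(s['time_s'],s['ee_pos'],s['ee_rot'],s['force'],s['gripper_width'])
q=np.load('q.npy')
q[4]=.621+np.radians(142)
print(model(q)['end_knob']); q[4]=np.pi; print(model(q)['end_knob'])
for c,box in(('side',(120,80,320,230)),('top',(200,110,360,230))):
    im=env.grab_frame(c); overlay(c,im,q,f'ov_{c}4.png',box,3.8)
```

```text
6.4833 [ 633.65704439 -103.51668017  146.00573868] [-179.84821872   -0.26723002   71.02388554] [-1.41398885  5.98746804  5.71710689] 15.58033967133753
[ 632.22921979 -106.98030525  157.        ]
[ 636.36540239 -107.98678259  157.        ]
```

View pics/ov_side4.png

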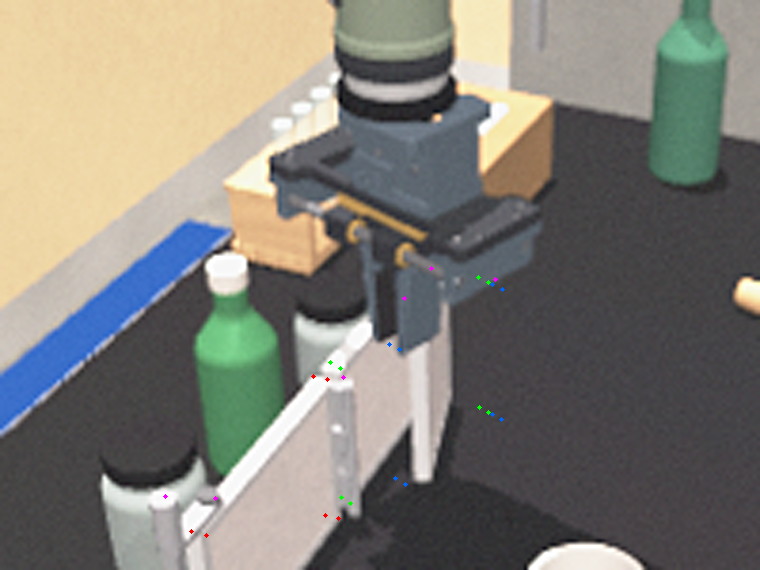

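View pics/ov_top4.png

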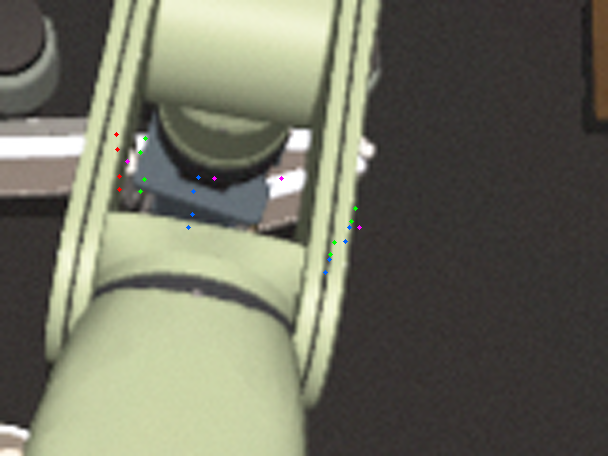

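Run:
```python
from h import *
q=np.load('q.npy')
im=env.grab_frame('side'); a=im[130:230,170:270,::-1]; cv2.imwrite('pics/s4z.png',cv2.resize(a,None,fx=6,fy=6,interpolation=cv2.INTER_CUBIC))
im=env.grab_frame('top'); a=im[130:190,200:310,::-1]; cv2.imwrite('pics/t4z.png',cv2.resize(a,None,fx=7,fy=7,interpolation=cv2.INTER_CUBIC))
```

```text
(no output)
```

View pics/s4z.png

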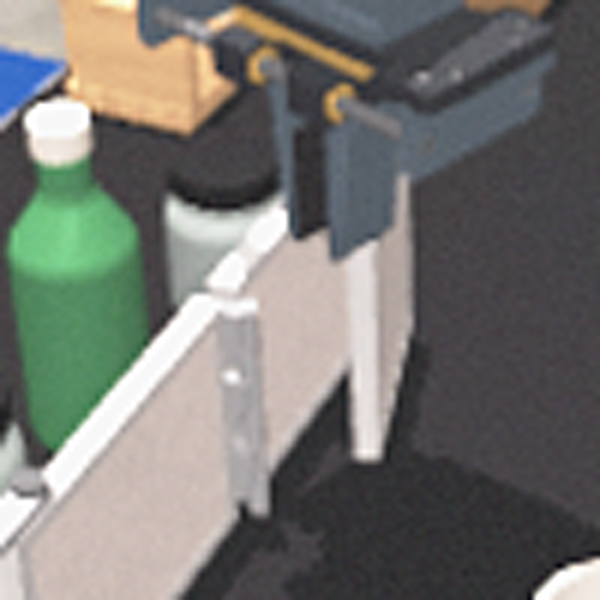

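View pics/t4z.png

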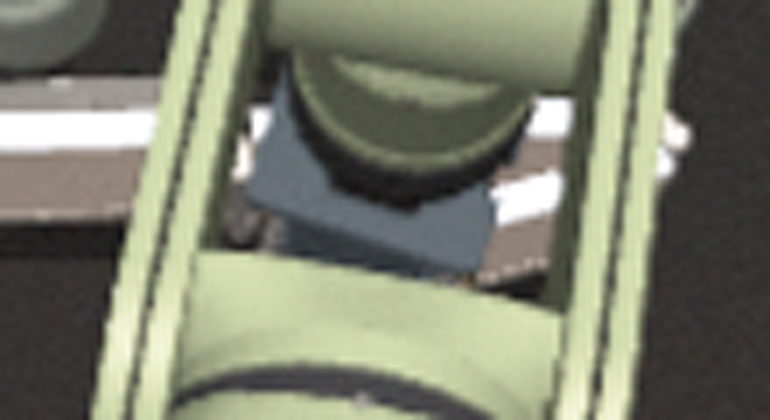

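```bash
cat >> h.py <<'E'
from scipy.optimize import fsolve
def unproj(cam,u,z):
    p=env.camera_params(cam)
    return fsolve(lambda x: proj(cam,[x[0],x[1],z],p)[0]-u,[600,-100])
E
python3 - <<'E'
from h import *
print(unproj('top',[296.9,148.6],123))
print(unproj('top',[278.6,146.9],123),unproj('top',[200+500/7,130+205/7],123),unproj('top',[200+660/7,130+160/7],123))
q=np.load('q.npy')
for m in (.2,.1,0,-.05,-.1): q[3]=m; q[4]=2.85; M=model(q); print(m,M['end_hinge'].round(),M['mid_knob'].round(),M['end_knob'].round())
E
```

```text
[ 664.39682357 -214.18685409]
[ 668.91828383 -167.53491727] [ 636.75699646 -148.70235035] [ 653.30531894 -207.22961631]
0.2 [ 640. -211.  123.] [ 655. -153.  157.] [ 618. -113.  157.]
0.1 [ 656. -212.  123.] [ 665. -153.  157.] [ 624. -116.  157.]
0 [ 672. -211.  123.] [ 675. -151.  157.] [ 631. -119.  157.]
-0.05 [ 680. -210.  123.] [ 680. -150.  157.] [ 634. -120.  157.]
-0.1 [ 688. -209.  123.] [ 685. -149.  157.] [ 638. -121.  157.]
```

The grip resisted the knob's turning, so the middle panel went back to about mid≈0.05 (the top view puts the end hinge at pixel 297,149). The knob also slid along the pads, and end is about 2.85. I'll loosen the jaws, recentre and push with a finger only.

Call:
jog_arm(
  deltas=[
    [[0, 0, 0, 0, 0.026], [0, 0, 0, 0, 0.026], [0, 0, 0, 0, 0.026], [-0.005, -0.001, 0, 0, 0.026], [-0.011, -0.001, 0, 0, 0.026], [-0.011, -0.001, 0, 0, 0.026], [-0.011, -0.001, 0, 0, 0.026]],
  ],
)

```text
time_s: 7.27
ee_pos: [628.7, -118.0, 145.9]
ee_rot: [-180.0, 0.0, 70.9]
force: [0.4, 0.9, 0.4]
gripper_width: 26.1
```

Run:
```python
from h import *
s=env.state(); print(s['time_s'],s['ee_pos'],s['ee_rot'],s['force'],s['gripper_width'])
im=env.grab_frame('side'); a=im[130:230,170:270,::-1]; cv2.imwrite('pics/s5z.png',cv2.resize(a,None,fx=6,fy=6,interpolation=cv2.INTER_CUBIC))
```

```text
7.2667 [ 628.74640214 -117.98270391  145.85705601] [-1.79994370e+02  2.38050898e-03  7.09474656e+01] [0.37087609 0.92954709 0.44486236] 26.147124881227725
```

View pics/s5z.png

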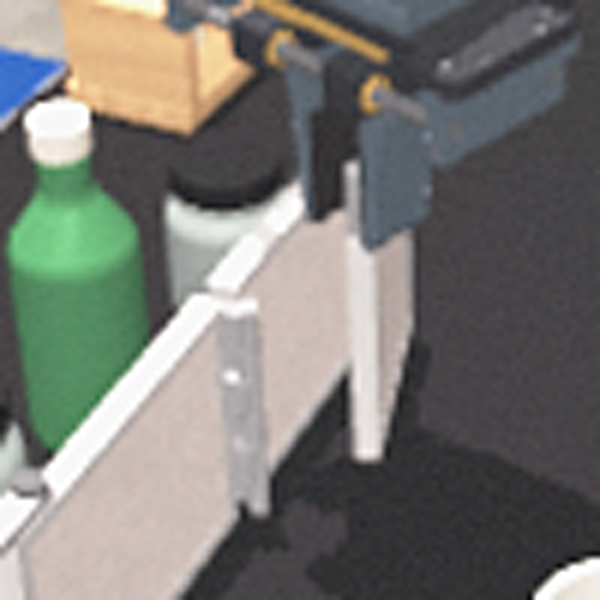

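Call:
jog_arm(
  deltas=[
    [[0.002, 0.004, 0, 0, 0.026], [0.004, 0.008, 0, 0, 0.026], [0.006, 0.012, 0, 0, 0.026], [0.008, 0.015, 0, 0, 0.026], [0.008, 0.015, 0, 0, 0.026]],
  ],
)

```text
time_s: 7.73
ee_pos: [646.8, -114.3, 145.7]
ee_rot: [180.0, -0.0, 71.1]
force: [0.2, -0.1, 0.6]
gripper_width: 25.7
```

Run:
```python
from h import *
s=env.state(); print(s['time_s'],s['ee_pos'],s['ee_rot'],s['force'],s['gripper_width'])
im=env.grab_frame('side'); a=im[130:230,170:270,::-1]; b=env.grab_frame('top')[120:220,200:300,::-1]; cv2.imwrite('pics/s6z.png',np.hstack([cv2.resize(t,None,fx=4,fy=4,interpolation=cv2.INTER_CUBIC) for t in (a,b)]))
```

```text
7.7333 [ 646.77249378 -114.30600405  145.74202761] [ 1.79955836e+02 -3.29860926e-04  7.10528982e+01] [ 0.2356041  -0.14469507  0.602066  ] 25.698867444031446
```

View pics/s6z.png

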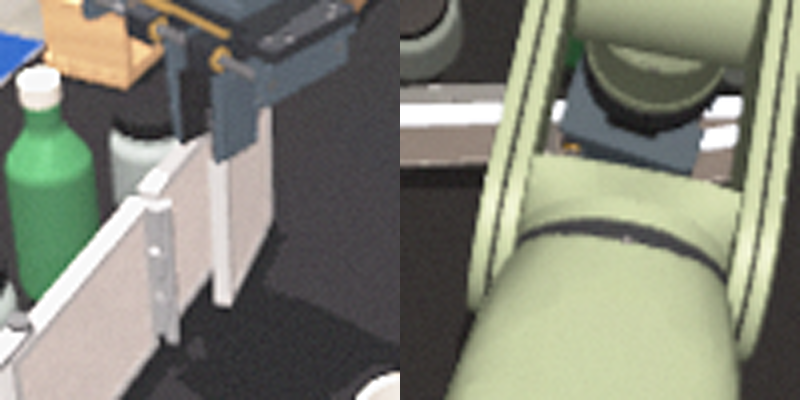

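Call:
jog_arm(
  deltas=[
    [[0.001, 0.002, 0, 0, 0.026], [0.001, 0.004, 0, 0, 0.026], [0.002, 0.006, 0, 0, 0.026], [0.002, 0.006, 0, 0, 0.026]],
  ],
)

```text
time_s: 8.17
ee_pos: [652.5, -114.7, 145.9]
ee_rot: [180.0, -0.0, 71.0]
force: [-0.8, 0.6, 0.7]
gripper_width: 26.2
```

Run:
```python
from h import *
s=env.state(); print(s['time_s'],s['ee_pos'],s['ee_rot'],s['force'],s['gripper_width'])
im=env.grab_frame('side'); a=im[130:230,170:270,::-1]; b=env.grab_frame('top')[120:220,200:300,::-1]; cv2.imwrite('pics/s7z.png',np.hstack([cv2.resize(t,None,fx=4,fy=4,interpolation=cv2.INTER_CUBIC) for t in (a,b)]))
```

```text
8.1667 [ 652.48922558 -114.656825    145.92899527] [ 1.79975667e+02 -3.20949228e-03  7.10127890e+01] [-0.81072784  0.64234004  0.74563647] 26.15571795970651
```

View pics/s7z.png

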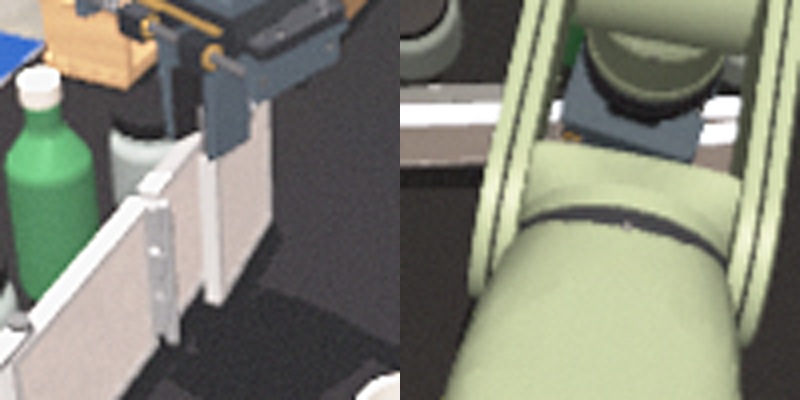

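Call:
jog_arm(
  deltas=[
    [[0.001, 0.002, 0, 0, 0.026], [0.001, 0.003, 0, 0, 0.026], [0.001, 0.003, 0, 0, 0.026]],
  ],
)

```text
time_s: 8.52
ee_pos: [655.5, -114.7, 146.0]
ee_rot: [180.0, -0.0, 71.0]
force: [0.7, 0.2, -0.5]
gripper_width: 26.3
```

Call:
jog_arm(
  deltas=[
    [[0.001, 0.001, 0, 0, 0.026], [0.001, 0.002, 0, 0, 0.026], [0.001, 0.002, 0, 0, 0.026]],
  ],
)

```text
time_s: 8.77
ee_pos: [657.6, -114.4, 146.0]
ee_rot: [180.0, -0.0, 71.0]
force: [-0.3, 0.4, 0.1]
gripper_width: 25.7
```

Run:
```python
from h import *
s=env.state(); print(s['time_s'],s['ee_pos'],s['ee_rot'],s['force'],s['gripper_width'])
im=env.grab_frame('side'); a=im[130:230,170:270,::-1]; b=env.grab_frame('top')[120:220,200:300,::-1]; cv2.imwrite('pics/s8z.png',np.hstack([cv2.resize(t,None,fx=4,fy=4,interpolation=cv2.INTER_CUBIC) for t in (a,b)]))
```

```text
8.7667 [ 657.6484883  -114.35811089  145.97090736] [ 1.79988714e+02 -6.39014496e-03  7.10118433e+01] [-0.27799159  0.39607006  0.14280851] 25.680863971411608
```

View pics/s8z.png

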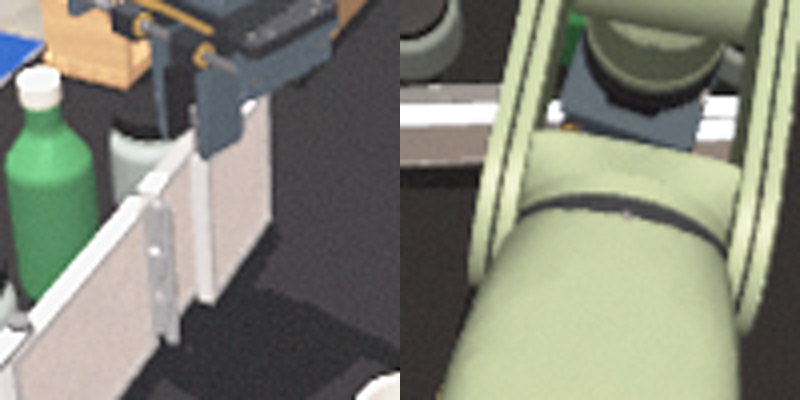

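Call:
jog_arm(
  deltas=[
    [[0.0005, 0.001, 0, 0, 0.026], [0.0005, 0.002, 0, 0, 0.026], [0.0005, 0.002, 0, 0, 0.026]],
  ],
)

```text
time_s: 9.12
ee_pos: [659.0, -114.3, 145.9]
ee_rot: [-179.9, 0.0, 71.0]
force: [-2.4, 1.9, 1.2]
gripper_width: 25.9
```

Call:
jog_arm(
  deltas=[
    [[0.0005, 0.001, 0, 0, 0.026], [0.0005, 0.002, 0, 0, 0.026], [0.0005, 0.002, 0, 0, 0.026]],
  ],
)

```text
time_s: 9.37
ee_pos: [659.3, -114.3, 145.8]
ee_rot: [-179.7, 0.1, 71.0]
force: [-6.5, 1.3, 4.1]
gripper_width: 26.0
```

Run:
```python
from h import *
s=env.state(); print(s['time_s'],s['ee_pos'],s['ee_rot'],s['force'],s['gripper_width'])
im=env.grab_frame('side'); a=im[130:230,170:270,::-1]; b=env.grab_frame('top')[120:220,200:300,::-1]; cv2.imwrite('pics/s9z.png',np.hstack([cv2.resize(t,None,fx=4,fy=4,interpolation=cv2.INTER_CUBIC) for t in (a,b)]))
```

```text
9.3667 [ 659.30957079 -114.32592821  145.79835387] [-1.79675690e+02  5.44933825e-02  7.10201798e+01] [-6.51948589  1.31798666  4.12352055] 26.021289703169725
```

View pics/s9z.png

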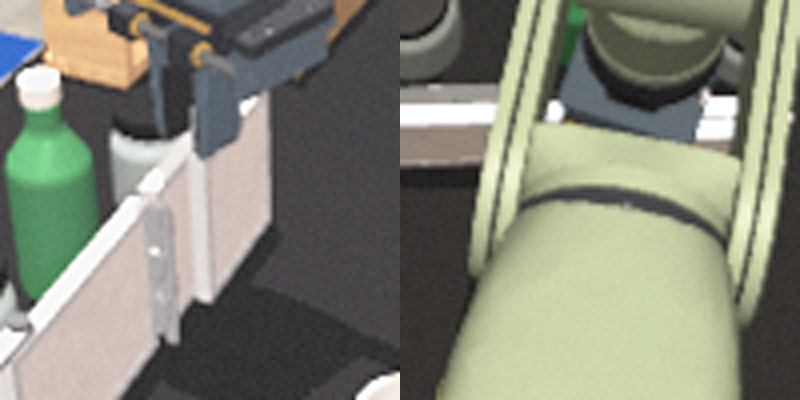

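Call:
jog_arm(
  deltas=[
    [[0, -0.004, 0, 0, 0.026], [0, -0.006, 0, 0, 0.026], [0, -0.006, -0.03, 0, 0.03], [0, -0.006, -0.07, 0, 0.05], [-0.05, -0.04, -0.07, 0, 0.05], [-0.1, -0.08, -0.07, 0, 0.05], [-0.15, -0.12, -0.07, 0, 0.05], [-0.15, -0.15, -0.07, 0, 0.05], [-0.15, -0.15, -0.07, 0, 0.05]],
  ],
)

```text
time_s: 10.22
ee_pos: [471.8, -208.4, 216.1]
ee_rot: [179.9, 0.0, 71.0]
force: [0.7, -0.6, 0.8]
gripper_width: 50.0
```

Run:
```python
from h import *
s=env.state(); print(s['time_s'],s['ee_pos'],s['ee_rot'],s['force'],s['gripper_width'])
for c,box in(('top',(150,100,350,220)),('side',(130,110,300,240))):
    im=env.grab_frame(c); cv2.imwrite(f'pics/{c}10.png',im[:,:,::-1]); x0,y0,x1,y1=box
    cv2.imwrite(f'pics/{c}10z.png',cv2.resize(im[y0:y1,x0:x1,::-1],None,fx=4,fy=4,interpolation=cv2.INTER_CUBIC))
```

```text
10.2167 [ 471.83780829 -208.37683784  216.06740501] [1.79854660e+02 4.66164697e-02 7.10081752e+01] [ 0.69376843 -0.60995665  0.80580726] 50.040682467043254
```

View pics/top10z.png

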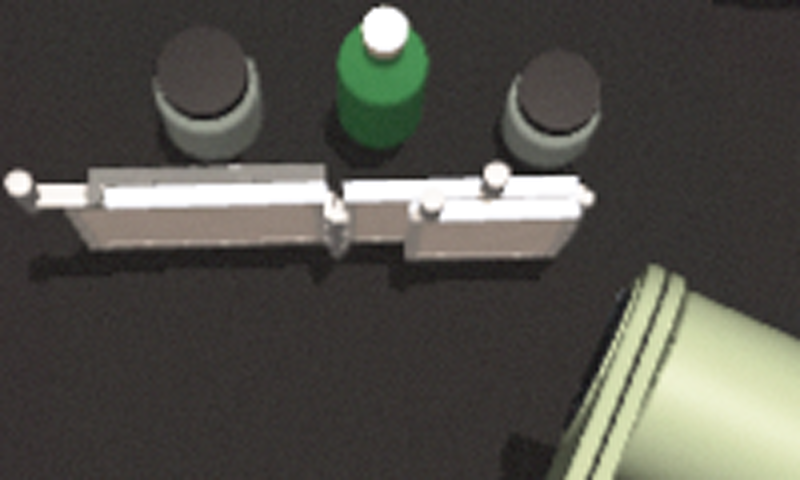

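View pics/side10z.png

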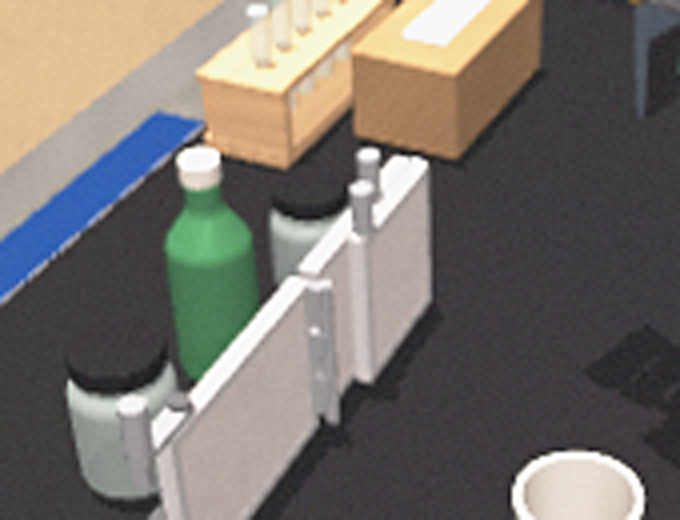

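```bash
cat > fit2.py <<'E'
from h import *
from scipy.optimize import least_squares
o1=[('top','catch_knob',154.3,145.5),('top','mid_knob',274.1,155.8),('top','end_knob',323.5,198),
('side','end_knob',284.1,139),('side','mid_knob',233.4,151.4),('side','catch_knob',162.8,211.0),]
o2=[('top','mid_knob',273.9,143.1),('top','end_knob',257.6,150.3),('side','mid_knob',221.9,148.4),('side','end_knob',220.1,156.5),('top','mid_hinge',150+335/4,100+205/4)]
cp={c:env.camera_params(c) for c in('top','side')}
def res(p):
    r=[]
    for o,q in((o1,p[:8]),(o2,np.r_[p[:3],p[8],p[9],p[5:8]])):
        m=model(q)
        for c,k,u,v in o: r+=list(proj(c,m[k],cp[c])[0]-[u,v])
    r+=[(p[6]-100)/4,(p[7]-100)/4]
    return r
s=least_squares(res,[655,-52,.06,.38,.62,-.09,100,100,0.0,3.1])
p=s.x; print(np.round(p,3),np.round(s.fun,1)); q=np.r_[p[:3],p[8],p[9],p[5:8]]; np.save('q2.npy',q)
m=model(q)
for k in ('mid_hinge','end_hinge','mid_knob','end_knob','catch_pivot','catch_knob'): print(k,m[k].round(1))
qf=q.copy(); qf[3]=qf[4]=np.pi; m=model(qf)
for k in ('end_hinge','mid_knob','end_knob'): print('final',k,m[k].round(1))
E
python3 fit2.py
```

```text
[ 6.57530e+02 -5.19280e+01  6.70000e-02  4.15000e-01  5.92000e-01
 -9.30000e-02  1.00122e+02  1.00641e+02  8.50000e-02  3.10800e+00] [-0.5 -0.1 -0.7  0.5 -0.6  0.   0.4 -1.3 -0.5 -1.2  0.3 -0.9 -0.1  0.1
 -0.3 -0.5  0.1 -1.   0.7 -0.4 -0.6  0.1  0.   0.2]
mid_hinge [657.5 -51.9 123. ]
end_hinge [ 661.7 -212.   123. ]
mid_knob [ 669.8 -152.3  157. ]
end_knob [ 653.1 -111.5  157. ]
catch_pivot [661.4  98.7 132. ]
catch_knob [662.5 140.7 166. ]
final end_hinge [639.8 107.2 123. ]
final mid_knob [636.8  47.  157. ]
final end_knob [653.5   7.3 157. ]
```

The top and side views show the end panel flat on the middle panel (fit: end 3.11, mid 0.085). Next I'll go to the mid knob.

Call:
jog_arm(
  deltas=[
    [[0.1175, 0.169, 0, -18, 0.05], [0.1175, 0.169, 0, -18, 0.05], [0.1175, 0.169, 0, -18, 0.05], [0.1175, 0.169, 0, -18, 0.05], [0.1175, 0.169, 0, -18, 0.05], [0.1175, 0.169, 0, -18, 0.05], [0.1175, 0.169, 0, -18, 0.05], [0.1175, 0.169, 0, -18, 0.05], [0.1175, 0.169, 0, -18, 0.05]],
  ],
)

```text
time_s: 11.07
ee_pos: [670.3, -151.4, 216.2]
ee_rot: [180.0, 0.0, 89.0]
force: [-0.0, -0.3, -0.7]
gripper_width: 50.2
```

Run:
```python
from h import *
s=env.state(); print(s['time_s'],s['ee_pos'],s['ee_rot'],s['qpos'].round(1),s['gripper_width'])
a=env.grab_frame('side')[80:200,170:290,::-1]; b=env.grab_frame('top')[80:200,210:330,::-1]; cv2.imwrite('pics/s11z.png',np.hstack([cv2.resize(t,None,fx=3.3,fy=3.3,interpolation=cv2.INTER_CUBIC) for t in (a,b)]))
```

```text
11.0667 [ 670.27153702 -151.40159538  216.21260951] [1.79993514e+02 1.99599414e-02 8.89869002e+01] [-13.7  29.1  74.5  -0.   76.4 -12.7] 50.192587781558174
```

View pics/s11z.png

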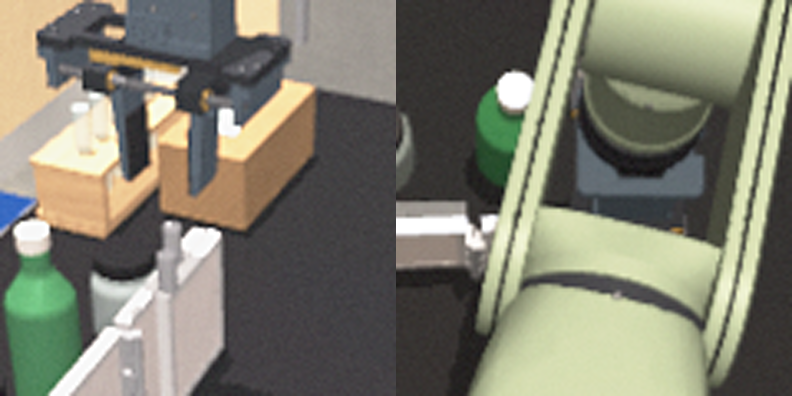

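Call:
jog_arm(
  deltas=[
    [[-0.001, 0, 0.03, 0, 0.05], [-0.001, 0, 0.055, 0, 0.05], [-0.001, 0, 0.07, 0, 0.05], [-0.001, 0, 0.07, 0, 0.05], [-0.001, 0, 0.07, 0, 0.01], [-0.001, 0, 0.07, 0, 0.01], [-0.001, 0, 0.07, 0, 0.01], [-0.001, 0, 0.07, 0, 0.01], [-0.001, 0, 0.07, 0, 0.01], [-0.001, 0, 0.07, 0, 0.01], [-0.001, 0, 0.07, 0, 0.01]],
  ],
  grip_force=20,
)

```text
time_s: 12.08
ee_pos: [669.8, -152.3, 147.0]
ee_rot: [-179.9, 0.0, 89.0]
force: [-5.2, -0.3, 5.8]
gripper_width: 15.4
```

Run:
```python
from arc import *
from h import *
s=env.state(); print(s['time_s'],s['ee_pos'],s['force'],s['qpos'].round(1),s['gripper_width'])
for x in arc(np.array([657.5,-51.9]),[670,-152.3],89,list(range(5,91,5)),turn=1): print([float(t) for t in x])
```

```text
12.0833 [ 669.78072895 -152.25859433  147.00227192] [-5.20694436 -0.3358342   5.81782714] [-13.7  31.6  80.3  -0.1  68.2 -12.7] 15.441075346123181
[-0.0009, -0.0088, 0.0, 5.0, 0.01]
[-0.001, -0.0176, 0.0, 10.0, 0.01]
[-0.0003, -0.0264, 0.0, 15.0, 0.01]
[0.0012, -0.0351, 0.0, 20.0, 0.01]
[0.0034, -0.0437, 0.0, 25.0, 0.01]
[0.0063, -0.052, 0.0, 30.0, 0.01]
[0.0099, -0.06, 0.0, 35.0, 0.01]
[0.0143, -0.0677, 0.0, 40.0, 0.01]
[0.0193, -0.075, 0.0, 45.0, 0.01]
[0.0249, -0.0818, 0.0, 50.0, 0.01]
[0.031, -0.0881, 0.0, 55.0, 0.01]
[0.0377, -0.0939, 0.0, 60.0, 0.01]
[0.0449, -0.099, 0.0, 65.0, 0.01]
[0.0525, -0.1035, 0.0, 70.0, 0.01]
[0.0605, -0.1073, 0.0, 75.0, 0.01]
[0.0687, -0.1104, 0.0, 80.0, 0.01]
[0.0772, -0.1128, 0.0, 85.0, 0.01]
[0.0859, -0.1144, 0.0, 90.0, 0.01]
```

Call:
jog_arm(
  deltas=[
    [[-0.001, -0.009, 0, 5, 0.01], [-0.001, -0.0175, 0, 10, 0.01], [0, -0.0265, 0, 15, 0.01], [0.001, -0.035, 0, 20, 0.01], [0.0035, -0.0435, 0, 25, 0.01], [0.0065, -0.052, 0, 30, 0.01], [0.01, -0.06, 0, 35, 0.01], [0.0145, -0.0675, 0, 40, 0.01], [0.0195, -0.075, 0, 45, 0.01], [0.0195, -0.075, 0, 45, 0.01]],
  ],
)

```text
time_s: 12.92
ee_pos: [594.0, -134.1, 147.0]
ee_rot: [179.8, 0.3, 43.9]
force: [-7.2, -9.2, 5.0]
gripper_width: 15.2
```

Run:
```python
from h import *
s=env.state(); print(s['time_s'],s['ee_pos'],s['ee_rot'],s['force'],s['gripper_width'])
a=env.grab_frame('side')[80:230,150:300,::-1]; b=env.grab_frame('top')[100:250,190:340,::-1]; cv2.imwrite('pics/s12z.png',np.hstack([cv2.resize(t,None,fx=2.6,fy=2.6,interpolation=cv2.INTER_CUBIC) for t in (a,b)]))
```

```text
12.9167 [ 593.95844318 -134.07862065  147.01204921] [179.84891545   0.34814306  43.89601253] [-7.21982812 -9.19559357  5.03114276] 15.232571386107427
```

View pics/s12z.png

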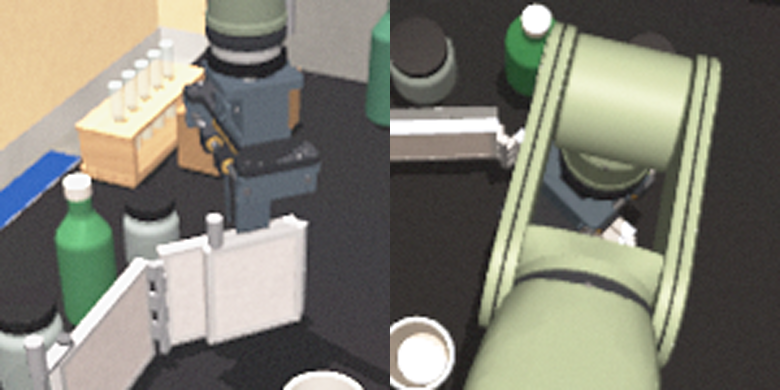

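Run:
```python
from arc import *
for x in arc(np.array([656.5,-53.2]),[594,-134.1],44,list(range(5,46,5)),turn=1): print([float(t) for t in x])
```

```text
[-0.0009, -0.0089, 0.0, 5.0, 0.01]
[-0.001, -0.0178, 0.0, 10.0, 0.01]
[-0.0004, -0.0267, 0.0, 15.0, 0.01]
[0.001, -0.0355, 0.0, 20.0, 0.01]
[0.0032, -0.0441, 0.0, 25.0, 0.01]
[0.0062, -0.0526, 0.0, 30.0, 0.01]
[0.0098, -0.0607, 0.0, 35.0, 0.01]
[0.0142, -0.0685, 0.0, 40.0, 0.01]
[0.0192, -0.0759, 0.0, 45.0, 0.01]
```

Call:
jog_arm(
  deltas=[
    [[-0.002, -0.009, 0, 5, 0.01], [-0.002, -0.018, 0, 10, 0.01], [-0.0015, -0.0265, 0, 15, 0.01], [0, -0.0355, 0, 20, 0.01], [0.0025, -0.044, 0, 25, 0.01], [0.0055, -0.0525, 0, 30, 0.01], [0.0095, -0.0605, 0, 35, 0.01], [0.0135, -0.069, 0, 40, 0.01], [0.0185, -0.0765, 0, 45, 0.01], [0.0185, -0.0765, 0, 45, 0.01]],
  ],
)

```text
time_s: 13.85
ee_pos: [552.2, -63.5, 146.9]
ee_rot: [179.9, 0.5, -1.1]
force: [-11.8, -2.4, 12.1]
gripper_width: 15.2
```

Run:
```python
from h import *
s=env.state(); print(s['time_s'],s['ee_pos'],s['ee_rot'],s['force'],s['qpos'].round(1),s['gripper_width'])
a=env.grab_frame('side')[80:230,150:300,::-1]; b=env.grab_frame('top')[100:250,190:340,::-1]; cv2.imwrite('pics/s13z.png',np.hstack([cv2.resize(t,None,fx=2.6,fy=2.6,interpolation=cv2.INTER_CUBIC) for t in (a,b)]))
```

```text
13.85 [552.17721214 -63.47007118 146.88958846] [179.91061385   0.45961013  -1.11052328] [-11.76465053  -2.37551364  12.1198159 ] [-7.7 20.6 99.1 -0.2 60.7 83.5] 15.249786341598458
```

View pics/s13z.png

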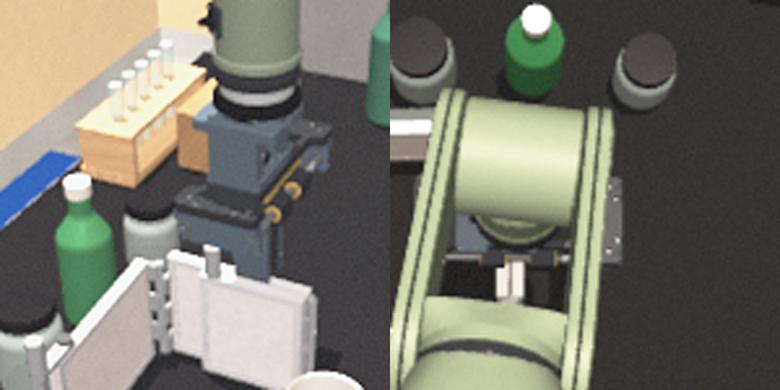

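Call:
jog_arm(
  deltas=[
    [[0, 0, 0, 0, 0.03], [0, 0, 0, 0, 0.04], [0, 0, 0, 0, 0.05], [0, 0, -0.03, 0, 0.05], [0, 0, -0.06, -10, 0.05], [0, 0, -0.06, -180, 0.05], [0, 0, -0.06, -180, 0.05], [0, 0, -0.06, -180, 0.05], [0, 0, -0.06, -180, 0.05], [0, 0, -0.06, -180, 0.05], [0, 0, -0.06, -180, 0.05], [0, 0, -0.06, -180, 0.05], [0, 0, -0.06, -180, 0.05], [0, 0, -0.06, -180, 0.05], [0, 0, -0.06, -180, 0.05], [0, 0, -0.06, -180, 0.05], [0, 0, -0.06, -180, 0.05], [0, 0, -0.06, -180, 0.05], [0, 0, -0.06, -180, 0.05], [0, 0, -0.06, -180, 0.05]],
  ],
)

```text
time_s: 15.62
ee_pos: [557.0, -63.4, 205.8]
ee_rot: [180.0, 0.0, 114.0]
force: [1.3, -0.5, -1.1]
gripper_width: 49.8
```

Run:
```python
from h import *
s=env.state(); print(s['time_s'],s['ee_pos'],s['ee_rot'],s['force'],s['qpos'].round(1),s['gripper_width'])
a=env.grab_frame('side')[80:230,150:300,::-1]; b=env.grab_frame('top')[100:250,190:340,::-1]
for n,t in(('s14a',a),('s14b',b)): cv2.imwrite(f'pics/{n}.png',cv2.resize(t,None,fx=4,fy=4,interpolation=cv2.INTER_CUBIC))
```

```text
15.6167 [557.003033   -63.36685619 205.75690729] [1.79955577e+02 1.82870980e-02 1.13962068e+02] [ 1.31542286 -0.52929948 -1.05815122] [ -7.7  18.   93.9   0.   68.1 -31.6] 49.83142799933498
```

View pics/s14a.png

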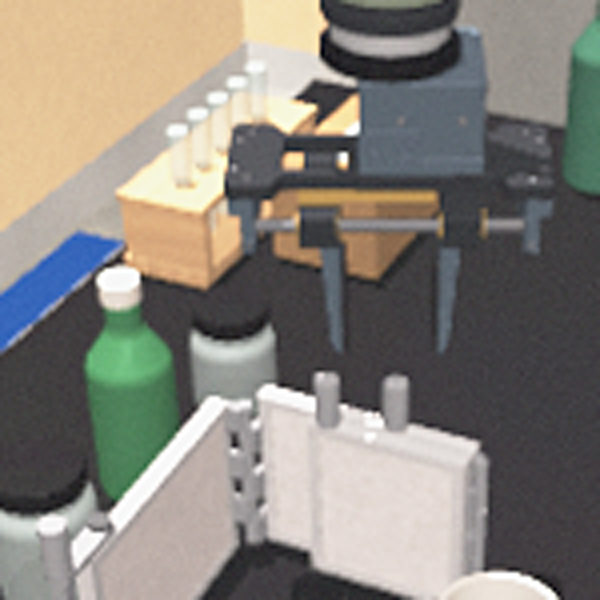

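View pics/s14b.png

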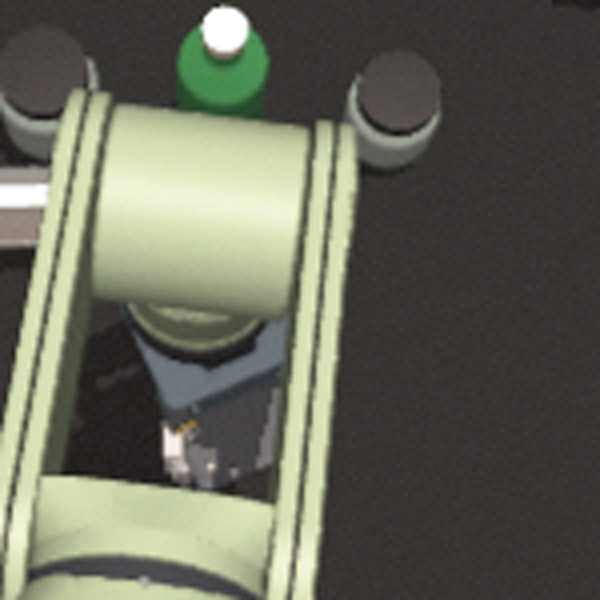

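Run:
```python
from h import *
from scipy.optimize import least_squares
q=np.load('q2.npy'); cp=env.camera_params('side')
def f(p):
    r=q.copy(); r[3:5]=p; m=model(r)
    return np.r_[proj('side',m['end_knob'],cp)[0]-[231.4,174.2],proj('side',m['mid_knob'],cp)[0]-[249.1,174.9]]
s=least_squares(f,[1.5,3.1]); print(s.x,s.fun)
print(unproj('side',[249.1,174.9],157),unproj('side',[231.4,174.2],157))
r=q.copy(); r[3:5]=s.x; print({k:v.round(1) for k,v in model(r).items() if 'knob' in k})
```

```text
[1.64515733 3.13875818] [-1.6406819  -1.13949021 -1.76704883 -1.02779086]
[551.62051845 -62.93693112] [592.38371074 -48.43358782]
{'mid_knob': array([557.3, -65.2, 157. ]), 'end_knob': array([598.2, -51.2, 157. ]), 'catch_knob': array([662.5, 140.7, 166. ])}
```

Call:
jog_arm(
  deltas=[
    [[0, 0, 0, -65, 0.05], [0, 0, 0, -65, 0.05], [0, 0, 0, -65, 0.05], [0, 0, 0, -65, 0.05], [0, 0, 0, -65, 0.05], [0, 0, 0, -65, 0.05], [0, 0, 0, -65, 0.05], [0, 0, 0, -65, 0.05], [0, 0, 0, -65, 0.05], [0, 0, 0, -65, 0.05], [0, 0, 0.03, -65, 0.05], [0, 0, 0.055, -65, 0.05], [0, 0, 0.06, -65, 0.05], [0, 0, 0.06, -65, 0.028], [0, 0, 0.06, -65, 0.026], [0, 0, 0.06, -65, 0.026], [0, 0, 0.06, -65, 0.026]],
  ],
)

```text
time_s: 17.13
ee_pos: [557.5, -63.6, 147.5]
ee_rot: [-180.0, 0.2, 178.6]
force: [0.3, 0.4, 0.3]
gripper_width: 27.0
```

Run:
```python
from arc import *
from h import *
s=env.state(); print(s['time_s'],s['ee_pos'],s['ee_rot'],s['force'],s['qpos'].round(1),s['gripper_width'])
a=env.grab_frame('side')[80:230,150:300,::-1]
cv2.imwrite(f'pics/s15.png',cv2.resize(a,None,fx=4,fy=4,interpolation=cv2.INTER_CUBIC))
for x in arc(np.array([656.5,-52.]),[556.5,-63.4],179,list(range(5,86,5)),turn=1): print([float(t) for t in x])
```

```text
17.1333 [557.4633799  -63.58677429 147.52541206] [-179.97471715    0.18166208  178.55368248] [0.32097862 0.43687269 0.30796606] [ -7.7  20.7  98.8  -0.   60.3 -96.2] 27.039977510243435
[0.0008, 0.0087, 0.0, 5.0, 0.01]
[0.0008, 0.0175, 0.0, 10.0, 0.01]
[0.0, 0.0263, 0.0, 15.0, 0.01]
[-0.0015, 0.0349, 0.0, 20.0, 0.01]
[-0.0038, 0.0434, 0.0, 25.0, 0.01]
[-0.0068, 0.0517, 0.0, 30.0, 0.01]
[-0.0105, 0.0596, 0.0, 35.0, 0.01]
[-0.0149, 0.0672, 0.0, 40.0, 0.01]
[-0.0199, 0.0744, 0.0, 45.0, 0.01]
[-0.0256, 0.0811, 0.0, 50.0, 0.01]
[-0.0318, 0.0873, 0.0, 55.0, 0.01]
[-0.0385, 0.093, 0.0, 60.0, 0.01]
[-0.0457, 0.098, 0.0, 65.0, 0.01]
[-0.0533, 0.1024, 0.0, 70.0, 0.01]
[-0.0613, 0.1061, 0.0, 75.0, 0.01]
[-0.0695, 0.1091, 0.0, 80.0, 0.01]
[-0.078, 0.1114, 0.0, 85.0, 0.01]
```

View pics/s15.png

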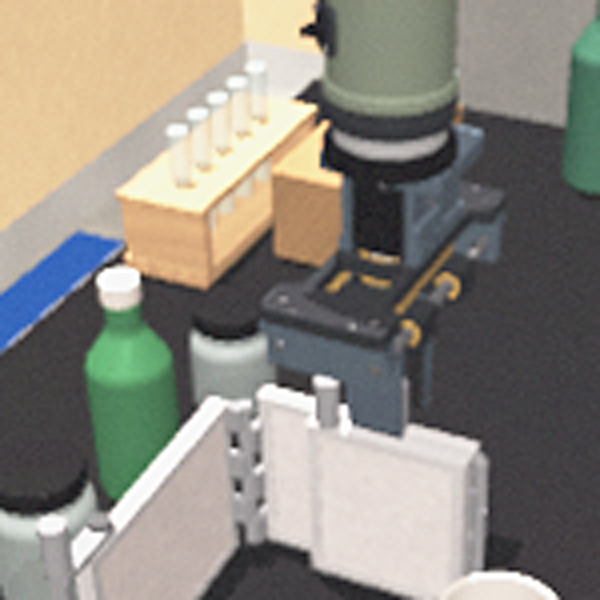

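Call:
jog_arm(
  deltas=[
    [[0.001, 0.0085, 0, 5, 0.026], [0.001, 0.0175, 0, 10, 0.026], [0, 0.0265, 0, 15, 0.026], [-0.0015, 0.035, 0, 20, 0.026], [-0.004, 0.0435, 0, 25, 0.026], [-0.007, 0.0515, 0, 30, 0.026], [-0.0105, 0.0595, 0, 35, 0.026], [-0.015, 0.067, 0, 40, 0.026], [-0.02, 0.0745, 0, 45, 0.026], [-0.02, 0.0745, 0, 45, 0.026]],
  ],
)

```text
time_s: 18.02
ee_pos: [579.0, 11.4, 146.8]
ee_rot: [179.9, 0.1, 133.6]
force: [0.1, -1.2, 0.0]
gripper_width: 26.0
```

Run:
```python
from arc import *
from h import *
s=env.state(); print(s['time_s'],s['ee_pos'],s['ee_rot'],s['force'],s['qpos'].round(1),s['gripper_width'])
a=env.grab_frame('side')[100:250,130:280,::-1]
cv2.imwrite(f'pics/s16.png',cv2.resize(a,None,fx=4,fy=4,interpolation=cv2.INTER_CUBIC))
```

```text
18.0167 [578.96152429  11.40432985 146.82376276] [1.79926249e+02 5.31244329e-02 1.33550839e+02] [ 0.10526621 -1.1913289   0.01958343] [ -0.   22.3  96.4   0.   61.2 -43.6] 26.017529578067855
```

View pics/s16.png

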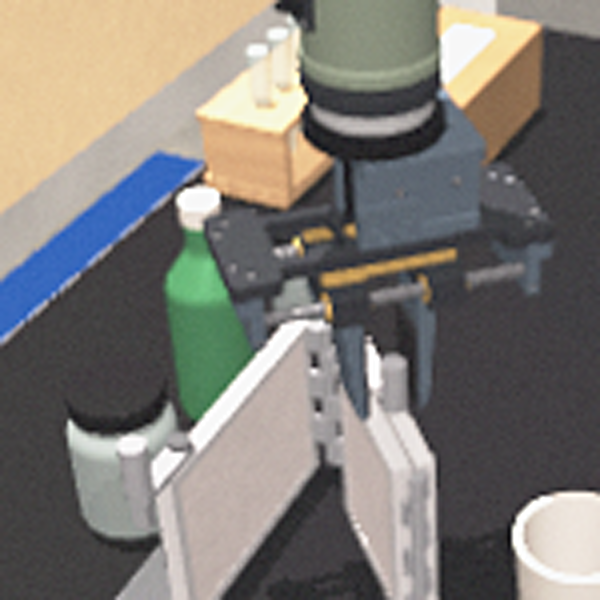

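Run:
```python
from arc import *
for x in arc(np.array([656.5,-52.]),[578.5,11.2],134,list(range(5,46,5)),turn=1): print([float(t) for t in x])
```

```text
[0.0007, 0.0087, 0.0, 5.0, 0.01]
[0.0006, 0.0175, 0.0, 10.0, 0.01]
[-0.0002, 0.0262, 0.0, 15.0, 0.01]
[-0.0018, 0.0348, 0.0, 20.0, 0.01]
[-0.0042, 0.0433, 0.0, 25.0, 0.01]
[-0.0072, 0.0515, 0.0, 30.0, 0.01]
[-0.011, 0.0594, 0.0, 35.0, 0.01]
[-0.0155, 0.0669, 0.0, 40.0, 0.01]
[-0.0206, 0.074, 0.0, 45.0, 0.01]
```

Call:
jog_arm(
  deltas=[
    [[0.0005, 0.0085, 0, 5, 0.026], [0.0005, 0.0175, 0, 10, 0.026], [0, 0.026, 0, 15, 0.026], [-0.002, 0.035, 0, 20, 0.026], [-0.004, 0.0435, 0, 25, 0.026], [-0.007, 0.0515, 0, 30, 0.026], [-0.009, 0.055, 0, 33, 0.026], [-0.009, 0.055, 0, 33, 0.026]],
  ],
)

```text
time_s: 18.73
ee_pos: [624.6, 41.8, 146.2]
ee_rot: [180.0, 0.0, 100.7]
force: [0.1, -0.1, -0.5]
gripper_width: 25.7
```

Run:
```python
from arc import *
from h import *
s=env.state(); print(s['time_s'],s['ee_pos'],s['ee_rot'],s['force'],s['qpos'].round(1),s['gripper_width'])
a=env.grab_frame('side')[100:250,130:280,::-1]
cv2.imwrite(f'pics/s17.png',cv2.resize(a,None,fx=4,fy=4,interpolation=cv2.INTER_CUBIC))
```

```text
18.7333 [624.61765903  41.81504019 146.17747134] [1.79970321e+02 7.75433260e-04 1.00655216e+02] [ 0.11923968 -0.11482082 -0.49846346] [ 2.8 26.3 89.8  0.  63.9 -7.9] 25.73020206393129
```

View pics/s17.png

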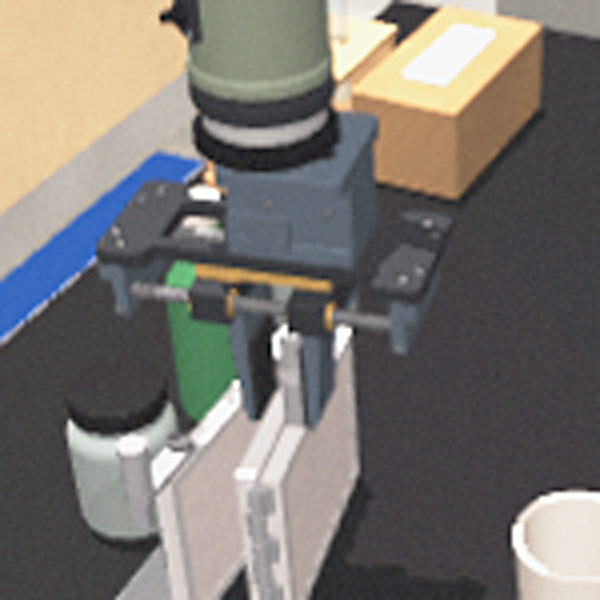

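Call:
jog_arm(
  deltas=[
    [[0, 0.004, 0, 2, 0.026], [0, 0.008, 0, 4, 0.026], [0, 0.011, 0, 6, 0.026], [0, 0.013, 0, 7, 0.026], [0, 0.013, 0, 7, 0.026]],
  ],
)

```text
time_s: 19.2
ee_pos: [636.5, 44.4, 146.0]
ee_rot: [-180.0, -0.0, 93.7]
force: [-2.5, 1.3, 0.9]
gripper_width: 26.3
```

Call:
jog_arm(
  deltas=[
    [[0, 0.002, 0, 0, 0.026], [0, 0.004, 0, 0, 0.026], [0, 0.004, 0, 0, 0.026]],
  ],
)

```text
time_s: 19.45
ee_pos: [641.0, 44.7, 145.8]
ee_rot: [-180.0, -0.0, 93.6]
force: [-1.9, 1.1, 0.0]
gripper_width: 25.9
```

Call:
jog_arm(
  deltas=[
    [[0, 0.001, 0, 0, 0.026], [0, 0.002, 0, 0, 0.026], [0, 0.002, 0, 0, 0.026]],
  ],
)

```text
time_s: 19.7
ee_pos: [642.2, 44.8, 145.7]
ee_rot: [-179.9, -0.0, 93.6]
force: [-5.0, 2.8, 1.6]
gripper_width: 26.2
```

Run:
```python
from h import *
s=env.state(); print(s['time_s'],s['ee_pos'],s['ee_rot'],s['force'],s['gripper_width'])
a=env.grab_frame('side')[100:250,130:280,::-1]
cv2.imwrite(f'pics/s18.png',cv2.resize(a,None,fx=4,fy=4,interpolation=cv2.INTER_CUBIC))
```

```text
19.7 [642.24565955  44.83068049 145.73187083] [-1.79875630e+02 -1.05871716e-02  9.36197603e+01] [-4.97017158  2.77135761  1.61472412] 26.244360515202036
```

View pics/s18.png

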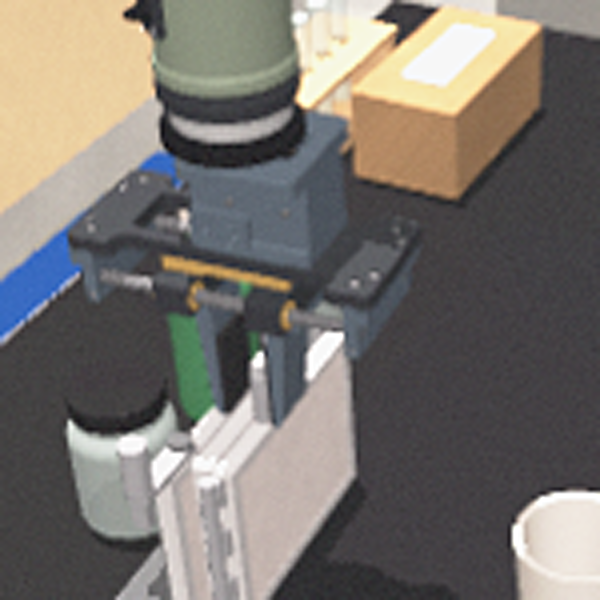

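Contact force is building. I'll push on to the stop.

Call:
jog_arm(
  deltas=[
    [[0, 0.001, 0, 0, 0.026], [0, 0.003, 0, 0, 0.026], [0, 0.003, 0, 0, 0.026], [0, 0.003, 0, 0, 0.026]],
  ],
)

```text
time_s: 20.08
ee_pos: [642.5, 44.9, 145.6]
ee_rot: [-179.5, -0.0, 93.6]
force: [-10.4, 1.4, 4.8]
gripper_width: 25.6
```

Call:
jog_arm(
  deltas=[
    [[0, 0.001, 0, 0, 0.026], [0, 0.002, 0, 0, 0.026], [0, 0.002, 0, 0, 0.026], [0, 0.002, 0, 0, 0.026]],
  ],
)

```text
time_s: 20.42
ee_pos: [642.6, 44.9, 145.5]
ee_rot: [-179.3, -0.0, 93.6]
force: [-15.2, 0.5, 7.3]
gripper_width: 26.1
```

Call:
jog_arm(
  deltas=[
    [[0, -0.007, 0, 0, 0.026], [0, -0.011, 0, 0, 0.026], [0, -0.011, -0.03, 0, 0.03], [0, -0.011, -0.08, 0, 0.05], [-0.05, -0.06, -0.08, 0, 0.05], [-0.1, -0.1, -0.08, 0, 0.05], [-0.13, -0.14, -0.08, 0, 0.05], [-0.16, -0.18, -0.08, 0, 0.05], [-0.2, -0.18, -0.08, 0, 0.05], [-0.2, -0.18, -0.08, 0, 0.05]],
  ],
)

```text
time_s: 21.25
ee_pos: [487.1, -155.1, 226.7]
ee_rot: [179.8, 0.1, 93.7]
force: [0.2, -0.2, 0.1]
gripper_width: 49.9
```

Run:
```python
from h import *
s=env.state(); print(s['time_s'],s['ee_pos'],s['ee_rot'],s['force'],s['gripper_width'])
q=np.load('q2.npy'); q[3]=q[4]=np.pi
for c,box in(('top',(120,100,290,220)),('side',(130,130,260,270))):
    im=env.grab_frame(c); x0,y0,x1,y1=box
    cv2.imwrite(f'pics/{c}19.png',cv2.resize(im[y0:y1,x0:x1,::-1],None,fx=4,fy=4,interpolation=cv2.INTER_CUBIC))
    overlay(c,im,q,f'ov_{c}19.png',box,4)
```

```text
21.25 [ 487.07566298 -155.09169844  226.67433791] [1.79794862e+02 1.49081555e-01 9.36741470e+01] [ 0.23565807 -0.22264228  0.11827933] 49.949065911622704
```

View pics/ov_top19.png

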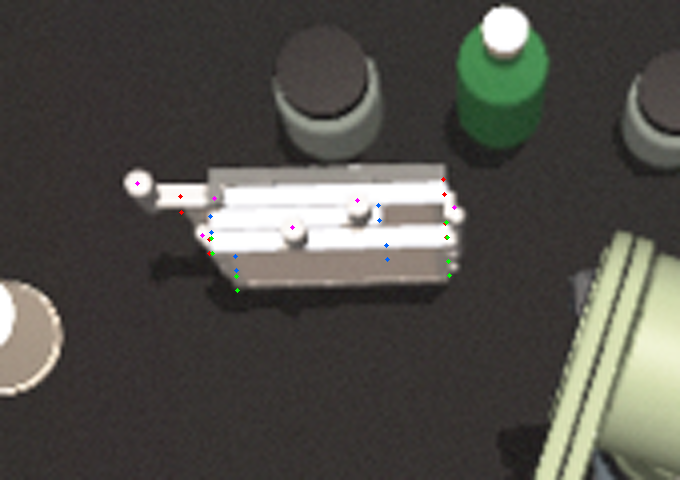

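View pics/ov_side19.png

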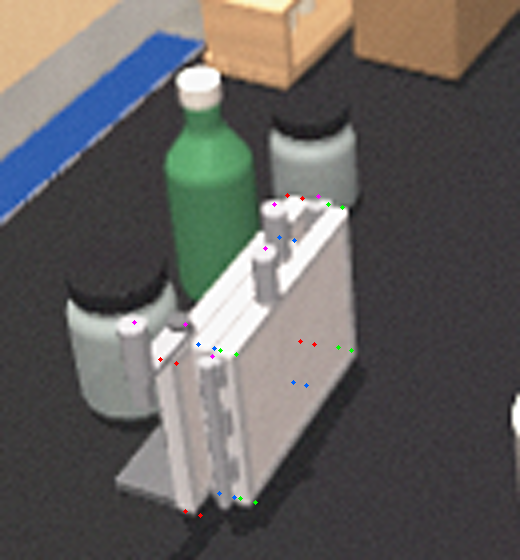

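Both views show the panels folded parallel at the stop: knobs at (293,228) and (358,200) in the top crop, where the model predicts them. Now I'll go to the catch.

Call:
jog_arm(
  deltas=[
    [[0.284, 0.194, 0, 2, 0.044], [0.284, 0.194, 0, 2, 0.044], [0.284, 0.194, 0, 2, 0.044], [0.284, 0.194, 0, 2, 0.044], [0.284, 0.194, 0, 2, 0.044], [0.284, 0.194, 0, 2, 0.044], [0.284, 0.194, 0, 2, 0.044], [0.284, 0.194, 0, 2, 0.044], [0.284, 0.194, 0, 2, 0.044], [0.284, 0.194, 0, 2, 0.044], [0.284, 0.194, 0, 2, 0.044], [0.284, 0.194, 0, 2, 0.044]],
  ],
)

```text
time_s: 22.35
ee_pos: [663.1, 141.4, 225.9]
ee_rot: [180.0, 0.1, 91.6]
force: [-0.5, -0.8, -0.3]
gripper_width: 44.5
```

Run:
```python
from h import *
s=env.state(); print(s['time_s'],s['ee_pos'],s['ee_rot'],s['qpos'].round(1),s['gripper_width'])
a=env.grab_frame('side')[120:270,100:250,::-1]
cv2.imwrite(f'pics/s20.png',cv2.resize(a,None,fx=4,fy=4,interpolation=cv2.INTER_CUBIC))
```

```text
22.35 [663.05267424 141.35449729 225.86789502] [1.79995317e+02 5.43764561e-02 9.15722520e+01] [11.1 27.9 75.1 -0.1 77.   9.5] 44.452672265408566
```

View pics/s20.png

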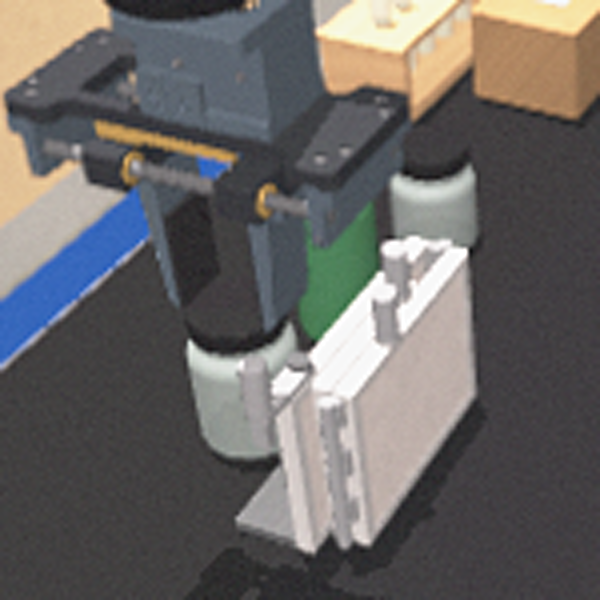

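Run:
```python
from h import *
print((proj('side',[[663,141.4,209],[663,141.4,166],[662.5,140.7,166]])-[100,120])*4)
from arc import *
def ccw(h,start,yaw,steps):
    t=np.radians(yaw); X=np.array([np.cos(t),np.sin(t)]);Y=np.array([np.sin(t),-np.cos(t)]); v=np.array(start)-h
    for s in steps:
        a=np.radians(s); p=np.array([[np.cos(a),-np.sin(a)],[np.sin(a),np.cos(a)]])@v-v
        print(s,round(p@X/1000,4),round(p@Y/1000,4))
ccw(np.array([661.4,98.7]),[662.5,140.7],91.6,range(6,103,6))
```

```text
[[239.90662008 296.98457919]
 [250.94858773 360.87919032]
 [252.48486162 360.33786673]]
6 0.0 -0.0044
12 -0.0004 -0.0088
18 -0.0014 -0.0131
24 -0.0027 -0.0173
30 -0.0045 -0.0213
36 -0.0067 -0.0251
42 -0.0093 -0.0287
48 -0.0122 -0.0319
54 -0.0155 -0.0349
60 -0.019 -0.0375
66 -0.0228 -0.0397
72 -0.0268 -0.0415
78 -0.031 -0.0428
84 -0.0353 -0.0438
90 -0.0397 -0.0442
96 -0.0441 -0.0442
102 -0.0485 -0.0438
```

Call:
jog_arm(
  deltas=[
    [[0, -0.0005, 0.03, 0, 0.044], [0, -0.0005, 0.055, 0, 0.044], [0, -0.0005, 0.07, 0, 0.044], [0, -0.0005, 0.07, 0, 0.044], [0, -0.0005, 0.07, 0, 0.024], [0, -0.0005, 0.07, 0, 0.022], [0, -0.0005, 0.07, 0, 0.022], [0, -0.0005, 0.07, 0, 0.022]],
  ],
)

```text
time_s: 23.07
ee_pos: [663.6, 142.2, 157.6]
ee_rot: [179.8, -0.0, 91.6]
force: [-0.6, -0.2, 0.5]
gripper_width: 22.7
```

Run:
```python
from h import *
s=env.state(); print(s['time_s'],s['ee_pos'],s['ee_rot'],s['force'],s['gripper_width'])
a=env.grab_frame('side')[120:270,100:250,::-1]
cv2.imwrite(f'pics/s21.png',cv2.resize(a,None,fx=4,fy=4,interpolation=cv2.INTER_CUBIC))
```

```text
23.0667 [663.59082893 142.20796823 157.62503415] [ 1.79824696e+02 -2.17987624e-02  9.15843499e+01] [-0.56869714 -0.21730673  0.54456229] 22.670983601965123
```

View pics/s21.png

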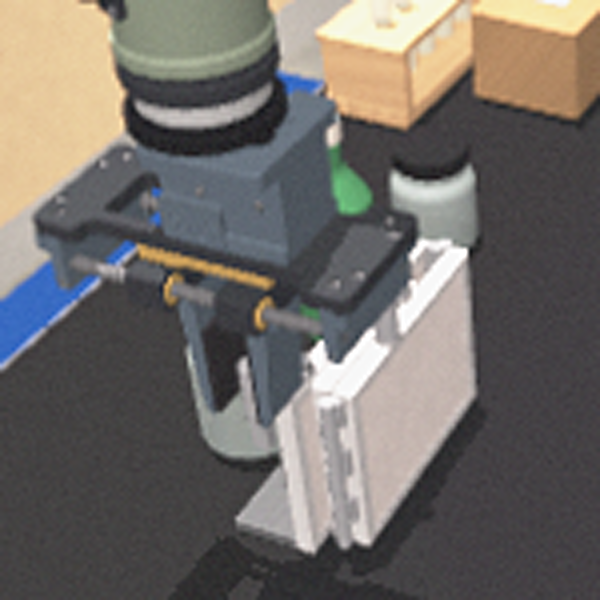

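Call:
jog_arm(
  deltas=[
    [[0, -0.0045, 0, -6, 0.022], [-0.0005, -0.009, 0, -12, 0.022], [-0.0015, -0.013, 0, -18, 0.022], [-0.0025, -0.0175, 0, -24, 0.022], [-0.0045, -0.0215, 0, -30, 0.022], [-0.0065, -0.025, 0, -36, 0.022], [-0.0095, -0.0285, 0, -42, 0.022], [-0.012, -0.032, 0, -48, 0.022], [-0.0155, -0.035, 0, -54, 0.022], [-0.019, -0.0375, 0, -60, 0.022], [-0.023, -0.0395, 0, -66, 0.022], [-0.027, -0.0415, 0, -72, 0.022], [-0.027, -0.0415, 0, -72, 0.022]],
  ],
)

```text
time_s: 24.2
ee_pos: [622.2, 114.1, 156.7]
ee_rot: [180.0, 0.1, 163.7]
force: [0.6, 0.0, -0.3]
gripper_width: 21.8
```

Run:
```python
from h import *
s=env.state(); print(s['time_s'],s['ee_pos'],s['ee_rot'],s['force'],s['gripper_width'])
a=env.grab_frame('side')[120:270,100:250,::-1]
cv2.imwrite(f'pics/s22.png',cv2.resize(a,None,fx=4,fy=4,interpolation=cv2.INTER_CUBIC))
```

```text
24.2 [622.2026906  114.09724881 156.72731397] [1.79959113e+02 6.58317081e-02 1.63683612e+02] [ 0.63871685  0.02718396 -0.32047895] 21.763500499668368
```

View pics/s22.png

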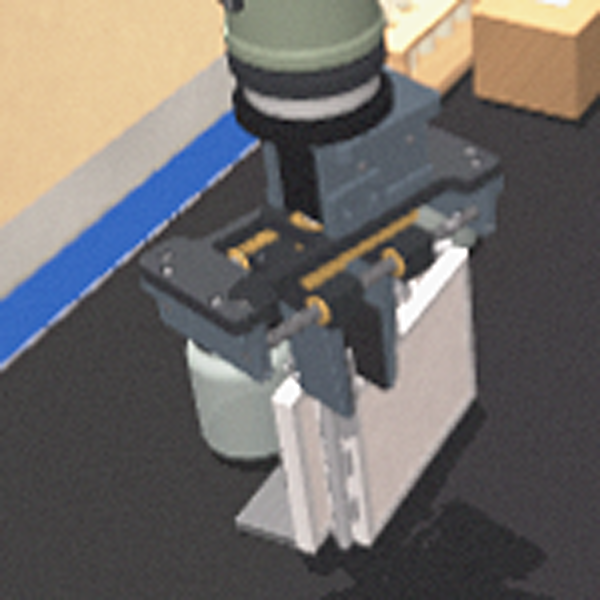

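Call:
jog_arm(
  deltas=[
    [[0, -0.004, 0, -6, 0.022], [-0.001, -0.008, 0, -12, 0.022], [-0.0015, -0.012, 0, -17, 0.022], [-0.002, -0.016, 0, -20, 0.022], [-0.002, -0.016, 0, -20, 0.022]],
  ],
)

```text
time_s: 24.67
ee_pos: [619.6, 98.2, 156.3]
ee_rot: [180.0, 0.0, -176.5]
force: [-0.7, -0.3, 1.0]
gripper_width: 21.7
```

Call:
jog_arm(
  deltas=[
    [[0, -0.002, 0, 0, 0.022], [0, -0.004, 0, 0, 0.022], [0, -0.004, 0, 0, 0.022]],
  ],
)

```text
time_s: 24.92
ee_pos: [619.6, 95.0, 155.9]
ee_rot: [179.9, -0.0, -176.5]
force: [-1.3, 3.0, 2.1]
gripper_width: 22.1
```

Call:
jog_arm(
  deltas=[
    [[0, -0.001, 0, 0, 0.022], [0, -0.002, 0, 0, 0.022], [0, -0.002, 0, 0, 0.022]],
  ],
)

```text
time_s: 25.17
ee_pos: [619.6, 94.8, 155.9]
ee_rot: [179.7, -0.0, -176.5]
force: [-1.8, 9.3, 1.5]
gripper_width: 21.8
```

Run:
```python
from h import *
s=env.state(); print(s['time_s'],s['ee_pos'],s['ee_rot'],s['force'],s['gripper_width'])
a=env.grab_frame('side')[120:270,100:250,::-1]
cv2.imwrite(f'pics/s23.png',cv2.resize(a,None,fx=4,fy=4,interpolation=cv2.INTER_CUBIC))
```

```text
25.1667 [619.56305631  94.81023241 155.93542   ] [ 1.79732160e+02 -1.56474340e-02 -1.76483086e+02] [-1.82732052  9.255146    1.47671621] 21.837095483099397
```

View pics/s23.png

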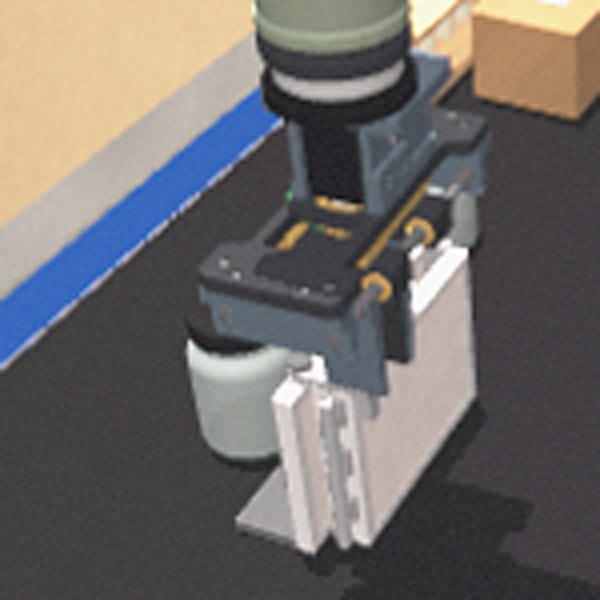

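Call:
jog_arm(
  deltas=[
    [[0, -0.002, 0, 0, 0.022], [0, -0.003, 0, 0, 0.022], [0, -0.003, 0, 0, 0.022]],
  ],
)

```text
time_s: 25.47
ee_pos: [619.6, 94.5, 155.9]
ee_rot: [179.4, -0.0, -176.5]
force: [-2.2, 16.0, 0.7]
gripper_width: 22.1
```

Call:
jog_arm(
  deltas=[
    [[0, 0.004, 0, 0, 0.022], [0, 0.0075, 0, 0, 0.024], [0, 0.008, 0, 0, 0.026], [0, 0.008, -0.03, 0, 0.028], [0, 0.008, -0.08, 0, 0.04], [0.04, -0.01, -0.08, 0, 0.04], [0.08, -0.05, -0.08, 0, 0.04], [0.12, -0.09, -0.08, 0, 0.04], [0.15, -0.13, -0.08, 0, 0.04], [0.15, -0.17, -0.08, 0, 0.04], [0.15, -0.2, -0.08, 0, 0.04], [0.15, -0.24, -0.08, 0, 0.04], [0.15, -0.25, -0.08, 0, 0.04], [0.15, -0.25, -0.08, 0, 0.04]],
  ],
)

```text
time_s: 26.63
ee_pos: [485.8, -175.4, 236.0]
ee_rot: [-179.8, 0.0, -176.7]
force: [-0.1, -0.3, -0.9]
gripper_width: 39.6
```

Run:
```python
from h import *
s=env.state(); print(s['time_s'],s['ee_pos'],s['ee_rot'],s['force'],s['gripper_width'])
q=np.load('q2.npy'); q[3]=q[4]=np.pi; q[5]=np.pi/2
for c,box in(('top',(140,100,290,220)),('side',(130,130,260,270))):
    im=env.grab_frame(c); x0,y0,x1,y1=box; cv2.imwrite(f'pics/{c}24f.png',im[:,:,::-1])
    cv2.imwrite(f'pics/{c}24.png',cv2.resize(im[y0:y1,x0:x1,::-1],None,fx=4,fy=4,interpolation=cv2.INTER_CUBIC))
    overlay(c,im,q,f'ov_{c}24.png',box,4)
```

```text
26.6333 [ 485.81879585 -175.44336113  235.95404477] [-1.79750955e+02  2.30888580e-02 -1.76734923e+02] [-0.09471876 -0.2738582  -0.92804429] 39.58915327297852
```

View pics/ov_top24.png

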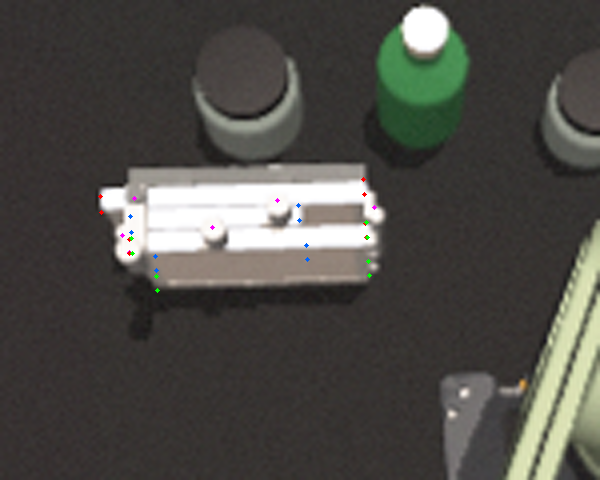

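View pics/ov_side24.png

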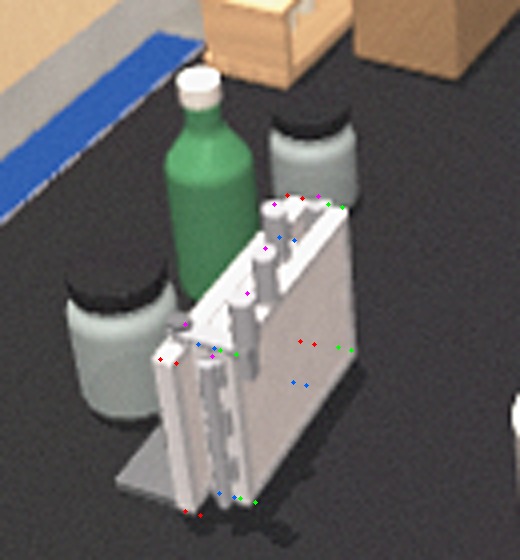

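View pics/top24f.png

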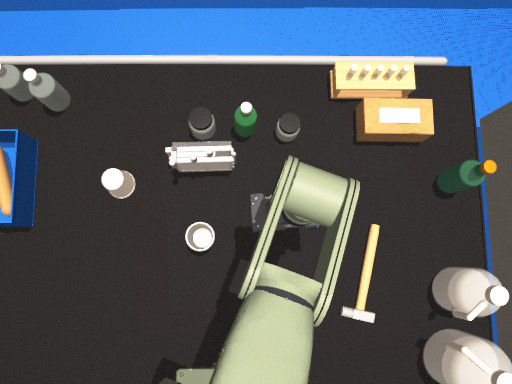

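Run:
```python
from h import *
print(env.job_done())
```

```text
the job is handed in; nothing more can be done
None
```

The screen is folded: the end panel lies flat on the middle panel, both lie flat against the fixed panel, and the catch is across the top. I handed the job in at about 27 s. No verdict is reported, so whether it passed is unknown.

- **End panel:** My first grip on its knob resisted the knob's turning. That swung the middle panel back from about 0.4 to about 0.09 rad without touching anything. I let go and finished the fold by pushing with one finger to the stop, at about 6.5 N. A two-view fit then gave end ≈ 3.11 rad and mid ≈ 0.085 rad.
- **Middle panel:** I swung it by its knob with one change of grip, then pushed it to its stop with a finger, at about 15 N. The panels look parallel in both views, with the knobs within about 1 to 2 px of the folded model.
- **Catch:** I pushed it to its stop at about 16 N. In the top view it stands square to the panels, with its lip outside the middle panel. The fitted knob position was off by a few pixels in the top view and about 1 px in the side view, roughly 0.05 to 0.15 rad. That is near the 0.15 rad tolerance, but the stop force and the square look suggest it is home.

In the last pictures the cups, jars, soap and hammer stand where they were. The gripper is clear of everything, with the measured force near zero.

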